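Turn a bisque tile face down against the sloped backstop

ROBOT

A 7-joint arm with a two-finger parallel gripper is mounted at the origin on the work surface. World frame = base frame: x ahead of the robot, y to its left, z up, the work surface at z = 0. Lengths are in m, angles in rad, forces in N, time in s.
With the tool pointing down it reaches from about 0.4 to 0.875 m from the base axis. Payload 19.3 kg.
Tool frame: the origin (TCP) lies on the centre line of the jaws, within the pads' length; the fingertips stand 25 mm ahead of it and the grasp point (between the pads) lies 6 mm ahead of it (tips_ahead is the distance from the TCP to the fingertips, in m); z points along the fingers, y is the direction in which the jaws open and shut (so a half turn about z gives the same grasp; the last joint's range is limited). The gripper opens to 85 mm and grips with 20 to 120 N. Pads are 22 mm wide; open, the fingers measure 114 mm over their backs; the gripper's body (76 mm by 85 mm) begins 54 mm behind the grasp point. The pads swing forward as they close: fully open they stand 13 mm farther back than shut.
Start: joints at [-1.331, 0.521, -0.036, 1.599, 0.021, 1.021, -0.113], TCP at [0.191, 0.595, 0.256] pointing down, gripper open.
Joint ranges: [-2.91, 2.91], [-0.3, 2.13], [-1.5, 1.42], [0.17, 2.43], [-1.26, 4.41], [0.16, 1.93], [-2.52, 2.52]. Speed limits (rad/s): [1.89, 1.89, 2.39, 2.39, 3.01, 3.01, 3.01].

INTERFACE

Orientations are given as [roll, pitch, yaw] about the fixed x, y, z axes, in that order (R = Rz(yaw) Ry(pitch) Rx(roll)).
In Python, from workcell import observe, grab_frame, job_done, outline_of, tips_ahead gives the robot as it stands. The module is installed in compiled form; this text tells all that it offers.
- The arm moves only by the tool move_arm, never from a script. Its argument "motion" is a list of rows, each a list of 2 entries, a list of its own where there are three numbers: the shift along the world's x, y, z in mm, then the turn, a rotation vector about the world's x, y, z in rad. A call has 1 to 12 rows; each row is the pose to reach, as a shift and turn from the pose commanded when the call began; what a row does not reach only later rows make up. A row lasts 1/8 s, in which the tool goes at most 62.5 mm and 10.7 degrees, less where a joint would pass 70% of its speed; a pose out of reach is approached as far as the arm can. A call with a gripper value outside its range is refused whole. "jaw" is the finger opening in mm, from 0 to 85.4, set as the call begins (left out, the last holds). The fingers move at their own pace and stop on an object; "grip_force" is the grip in N (left out, the last holds). Time passes only in rows, so rows that repeat a pose let the fingers close. It gives the time, the measured TCP pose, the force and the opening at its end, in the units of the state.
- observe(): the state, without advancing time (a new reading comes with each control period).
- grab_frame(name): name is "side" or "top" or "wrist"; returns a dict with "frame" (384x512x3 uint8, red, green, blue), "fx", "fy", "cx", "cy" (pixels), "dist" ([k1, k2, p1, p2, k3] as OpenCV has them; the pictures are not rectified), "T" (4x4, takes a point from camera to world coordinates); the wrist camera has in their place "mount" (4x4, takes a point from camera to tool coordinates, whose origin is the TCP and whose axes are the flange's). Camera axes: x right, y down, z forward; pixel columns grow to the right and rows downward; lengths in m; the calibration is good to about 2 mm. A picture is of the moment at which its call begins: read the wrist's pose just before it. There is no depth.
- job_done(): hands the job in, once; it reports no verdict.
Trained networks look in the newest picture that a camera, given by its name, has taken for a name from the list of things; names that differ only in an ending like _2 or _b are one class to them, and where a whole thing is asked for, a point or a joint stands for the part that bears it (a point fixed in the world has none). Each returns a list of dicts, best first, with "score" (0 to 1); they miss things now and then, are a little off and sometimes report something else, mostly with a low value. They report only what shows in the picture. A call takes as long as a camera call. They do not tell look-alikes from the thing itself.
- outline_of(label, camera): "pixels" (384x512 bool, what is visible of it) and "pixel" ([column, row] in pixels, amid what is visible of it).
The state is a dict: "clock": time; "qpos": joint angles; "qd": joint speeds; "joint_efforts": joint torques, N m; "position": TCP position; "tool_rot": TCP orientation; "force": force on the tool from outside, world axes, zero at the start; "moment": the same for the moment, N m; "grip_width": finger opening in m.
Only numpy, scipy, OpenCV 4.12 (cv2) and the standard library are available. Lean on these libraries where they do the work, as an engineer would, in place of code of your own. Each camera call takes 0.05 s, during which the arm holds its last target.

TASK

Turn the large square bisque tile over so that its grooved back is up: push its near edge until it climbs the sloped metal backstop and stands leaning flat on it, leave it leaning there by itself for a moment, then bring its top edge over towards the robot and let it down gently on the table instead of letting it drop. Finish with the tile lying flat, face down, its edge square and snug against the foot of the backstop; bisque chips, so never press it hard, and leave the other things on the table where they are.

Things in the scene. Friction and masses are not known exactly. Their poses are not given: they have to be found in the camera images.
- tile_mid (a point): Centre (half-way up) of the large square clay tile, 120 x 120 x 9 mm, 0.21 to 0.31 kg, loose, too wide to grasp across. Starts flat, smooth face up, its nearest corner 10 mm or more before the backstop's foot, up to 0.2 rad off square. z axis comes out of the smooth face; x, y parallel to the edges, x roughly to the backstop at the start. The back has nine grooves. Slides on the table with friction about 0.6.
- rest: Backstop: a slippery polished aluminium plate (friction 0.22), 200 mm wide, 12 mm thick, its face sloping 53 degrees up and away from the robot, clamped on two low wooden rails fixed to the table. Origin on the table, x level, away from the robot, y along the plate, z up. The plate is adjustable: the foot line of its face is clamped anywhere from x = -15 to +15 mm, y = 0 at its middle; find it by touch.
- rest_strip (a point): Top of the wooden cross strip behind the plate, at x = 85, z = 10 mm of the backstop (20 x 200 mm). The face ends 45 mm behind and 60 mm above its foot line. A tile pushed squarely at its near edge, fingertips low, climbs the face (4 to 12 N; if the fingers drag the edge down, ease them up a little); home in the foot it rests at 53 degrees by itself, its top 45 mm beyond the face, free in front and behind.
- disc: Bystander: round clay disc, 96 mm across, 12 mm thick, beside the tile. Origin at the centre of its underside.
- test_tile: Bystander: small square clay tile, 60 x 60 x 8 mm, on the other side. Origin at the centre of its underside.
- rib: Bystander: wooden shaping rib, 105 x 55 x 6 mm. Origin at the centre of its underside.
- jar: Bystander: plastic jar with lid, 80 mm across, 100 mm high. Origin at the centre of its underside.
- bowl: Bystander: clay bowl, 120 mm across, 50 mm high. Origin at the centre of its underside.
- brush: Bystander: brush lying on the table. Origin in its underside.
Mind the look-alikes: they are no part of the job. Leave any blue look-alike of the part that bears tile_mid alone.

How it is judged:
On the way, in this order (a step that is already met when the one before it is completed fails the run):
1. the tile stands leaning back on the backstop, its lower edge home in the foot (tilted 51 to 60 degrees) (angle between tile_mid's own z axis and vertical between 0.895 and 1.05 rad and contact force between tile and rest above 0.1 N and x of tile_mid in the frame of plate above 0 m and contact force between the fingers and tile below 0.2 N), for 0.3 s.
2. the tile lies face down on the table (angle between tile_mid's own z axis and vertical above 3.05 rad and height (world z) of tile_mid below 0.008 m), for 0.2 s.
At the end, for the whole second after the job is handed in: The tile lies flat on the table, grooved back up, at rest and released, one edge against the foot of the backstop's plate (gap at its middle under 2 mm, square within 0.05 rad), its centre within 50 mm of the backstop's middle (angle between tile_mid's own z axis and vertical above 3.08 rad and height (world z) of tile_mid below 0.008 m and x of tile_mid in the frame of plate between -0.062 and -0.055 m and y of tile_mid in the frame of plate between -0.05 and 0.05 m and (angle between the x axis of tile_mid and the x axis of rest, either way round below 0.05 rad or angle between the y axis of tile_mid and the x axis of rest, either way round below 0.05 rad) and linear speed of tile below 0.01 m/s); the robot touches nothing.
It fails at once if the tile is pressed against the backstop with more than 20 N (contact force between tile and rest above 20 N).
It fails at once if the fingers press on the tile with more than 20 N (contact force between the fingers and tile above 20 N).
It fails at once if the tile is dropped or flung over instead of let down (turns faster than 10 rad/s) (angular speed of tile above 10 rad/s).
It fails at once if another thing on the table is moved by more than 25 mm (distance of any of disc, test_tile, rib, jar, bowl, brush from where it was at the start of the episode above 0.025 m).
It also fails if it takes over 72 s, if anything falls off the work surface, if the arm or the gripper's body presses on something with over 40 N, if the wrist force passes 120 N, or if a joint passes its speed limit or range.

## Working session

There is one attempt and no reset: what is moved stays moved. The work goes in short steps, Python scripts to look and compute and a tool call to move; the robot and the scene stay as the last step left them, time stands still between calls to the robot, and variables do not carry over. Pictures are saved under pics/ and viewed, and the job is handed in when it is done.

Besides the shell and the picture viewer there is one more tool, called after "Call:" as name(argument=value, ...) on one line, values as JSON. move_arm: Moves the arm, as the interface text tells. Its arguments: {"type":"object","properties":{"motion":{"type":"array"},"jaw":{"type":"number"},"grip_force":{"type":"number"}},"required":["motion"]}

```bash
mkdir -p pics
cat > h.py <<'E'
import numpy as np, cv2
from workcell import observe, grab_frame, job_done, outline_of, tips_ahead
def save(f,n): cv2.imwrite('pics/'+n+'.png', cv2.cvtColor(f['frame'],cv2.COLOR_RGB2BGR))
def K(f): return np.array([[f['fx'],0,f['cx']],[0,f['fy'],f['cy']],[0,0,1.]])
def ray(f,px,T=None,z=0.):
    T=np.array(f['T']) if T is None else T
    u=cv2.undistortPoints(np.array(px,float).reshape(-1,1,2),K(f),np.array(f['dist'],float)).reshape(-1,2)
    d=np.c_[u,np.ones(len(u))]@T[:3,:3].T; o=T[:3,3]
    return o+d*((z-o[2])/d[:,2])[:,None]
def proj(f,P,T=None):
    T=np.array(f['T']) if T is None else T
    Ti=np.linalg.inv(T); r,_=cv2.Rodrigues(Ti[:3,:3])
    return cv2.projectPoints(np.array(P,float).reshape(-1,1,3),r,Ti[:3,3],K(f),np.array(f['dist'],float))[0].reshape(-1,2)
E
python3 - <<'E'
from h import *
s=observe();print(s, tips_ahead if not callable(tips_ahead) else tips_ahead())
for c in('top','side'):
    f=grab_frame(c);save(f,c+'0');print(c,np.round(f['T'],3).tolist(),f['fx'])
    for l in('tile_mid','rest','disc','test_tile','rib','jar','bowl','brush'):
        for d in outline_of(l,c): print(l,round(d['score'],2),d['pixel'],d['pixels'].sum(),ray(f,[d['pixel']])[0].round(3))
E
```

```text
{'clock': 0.0, 'qpos': array([-1.33121493,  0.52202919, -0.03631124,  1.60002241,  0.0211938 ,
        1.02110408, -0.11277145]), 'qd': array([ 0.00034087, -0.00036756, -0.00109679, -0.00146327, -0.00098439,
        0.0003179 , -0.00084849]), 'joint_efforts': array([ 1.62707976e-03, -9.27103043e+01,  1.98053151e+00, -3.69931984e+01,
        1.78955850e-02,  8.23546696e-03, -3.70621012e-05]), 'position': array([0.1904752 , 0.59493029, 0.25571128]), 'tool_rot': array([-3.14041768e+00,  8.77556360e-05,  2.83181288e+00]), 'force': array([ 0.31573033, -0.70458176,  0.50267242]), 'moment': array([ 0.00152292, -0.00742562,  0.01947059]), 'grip_width': 0.08529947187844827} 0.025
top [[0.013, -0.998, 0.056, 0.452], [-1.0, -0.014, -0.016, -0.002], [0.017, -0.056, -0.998, 1.206], [0.0, 0.0, 0.0, 1.0]] 384.5065959813714
tile_mid 0.97 [298.3, 249.3] 1433 [ 0.315 -0.145  0.   ]
tile_mid 0.59 [260.5, 186.3] 1427 [ 0.51  -0.024  0.   ]
tile_mid 0.58 [215.8, 244.5] 1458 [0.326 0.113 0.   ]
rest 0.87 [265.8, 140.3] 1810 [ 0.656 -0.039  0.   ]
disc 0.61 [216.9, 173.3] 701 [0.549 0.114 0.   ]
disc 0.41 
[... 396 characters left out ...]
.355, -0.698, 0.622, -0.809], [0.015, -0.669, -0.743, 0.995], [0.0, 0.0, 0.0, 1.0]] 404.43361091529954
tile_mid 0.87 [243.5, 207.1] 1103 [ 0.504 -0.027  0.   ]
tile_mid 0.87 [194.9, 255.9] 1549 [ 0.309 -0.152 -0.   ]
tile_mid 0.58 [178.1, 188.1] 1037 [0.328 0.125 0.   ]
tile_mid 0.53 [285.2, 194.3] 1597 [ 0.652 -0.023  0.   ]
rest 0.72 [289.4, 195.4] 1611 [ 0.663 -0.032  0.   ]
test_tile 0.66 [358.2, 289.3] 1621 [ 0.699 -0.41   0.   ]
test_tile 0.63 [282.5, 242.7] 377 [ 0.566 -0.197  0.   ]
rib 0.57 [267.5, 311.1] 753 [ 0.442 -0.382  0.   ]
jar 0.92 [247.2, 109.3] 543 [0.695 0.453 0.   ]
bowl 0.88 [360.0, 290.3] 1520 [ 0.702 -0.414  0.   ]
brush 0.71 [266.9, 314.5] 742 [ 0.437 -0.391 -0.   ]
```

View pics/top0.png

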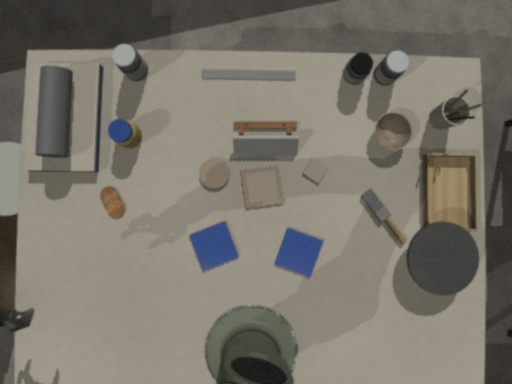

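View pics/side0.png

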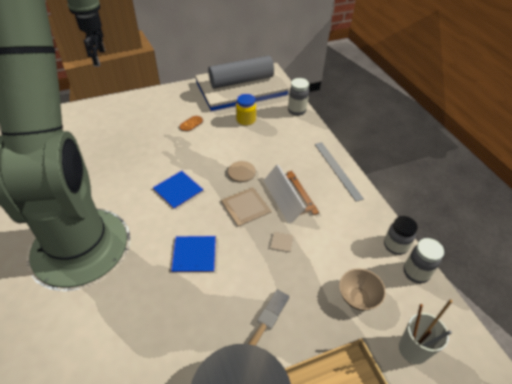

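Run:
```python
import cv2
im=cv2.imread('pics/top0.png')[100:290,160:350]
cv2.imwrite('pics/top0c.png',cv2.resize(im,None,fx=3,fy=3,interpolation=cv2.INTER_CUBIC))
im=cv2.imread('pics/side0.png')[140:270,170:370]
cv2.imwrite('pics/side0c.png',cv2.resize(im,None,fx=4,fy=4,interpolation=cv2.INTER_CUBIC))
```

```text
(no output)
```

View pics/top0c.png

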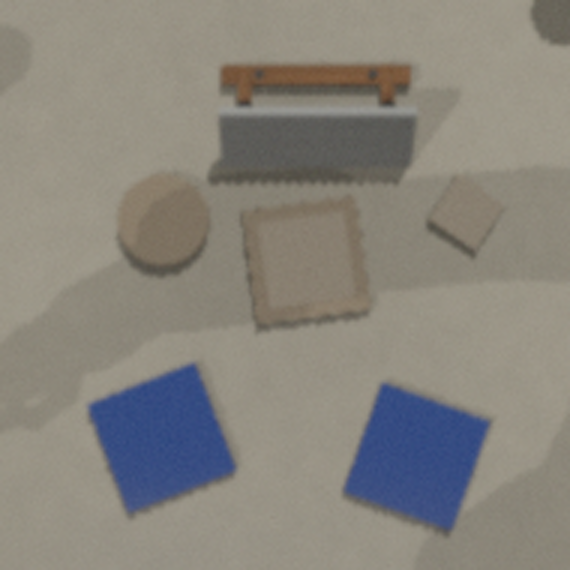

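View pics/side0c.png

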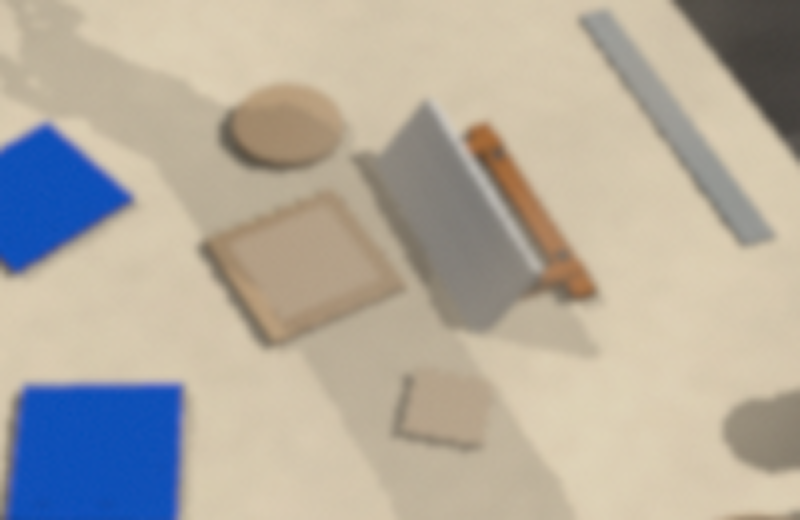

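The bisque tile is at top pixel (260,186), just before the backstop at (266,145). The two blue squares at (214,245) and (299,252) are the look-alikes, so I leave them. The disc is at (215,174) and the test tile at (315,170). Next I measure the tile corners and the plate.

Run:
```python
from h import *
f=grab_frame('top')
for d in outline_of('tile_mid','top'):
    if np.hypot(d['pixel'][0]-260,d['pixel'][1]-186)<10:
        m=d['pixels'].astype(np.uint8); c=max(cv2.findContours(m,0,1)[0],key=cv2.contourArea)
        r=cv2.minAreaRect(c); P=ray(f,cv2.boxPoints(r),z=0.005); print(P.round(4).tolist(),P.mean(0)); e=np.diff(P,axis=0)
        print(np.linalg.norm(e,axis=1),np.arctan2(e[:,1],e[:,0]))
q=lambda L:[(a/3+160,b/3+100) for a,b in L]
def show(n,L,z): print(n,ray(f,np.array(q(L))-0.33,z=z).round(4).tolist())
show('tile',[(243,212),(353,196),(371,309),(258,328)],.009)
show('platetopfront',[(220,116),(415,116)],.06)
show('platetopback',[(220,105),(415,105)],.065)
show('foot',[(218,165),(410,165)],.0); show('footb',[(210,183),(402,183)],0)
show('strip',[(221,66),(410,66),(410,84),(221,84)],.01)
s=grab_frame('side');q2=[(x/4+170,y/4+140) for x,y in [(352,155),(460,325),(490,330),(545,272),(428,98),(375,160)]]
print(ray(s,q2,z=0).round(4).tolist()); print(ray(s,q2,z=.06).round(4).tolist())
q3=[(x/4+170,y/4+140) for x,y in [(200,240),(335,188),(405,290),(275,345)]];print(ray(s,q3,z=.006).round(4).tolist())
```

```text
[[0.5597, 0.041, 0.005], [0.5778, -0.0782, 0.005], [0.4589, -0.0957, 0.005], [0.4412, 0.0229, 0.005]] [ 0.50941817 -0.02748696  0.005     ]
[0.12056493 0.12018574 0.11994442] [-1.41983892 -2.99571122  1.71929937]
tile [[0.5586, 0.0388, 0.009], [0.5771, -0.0756, 0.009], [0.4595, -0.0956, 0.009], [0.4383, 0.0213, 0.009]]
platetopfront [[0.6503, 0.0617, 0.06], [0.6535, -0.134, 0.06]]
platetopback [[0.6605, 0.0616, 0.065], [0.6637, -0.1334, 0.065]]
foot [[0.6086, 0.0662, 0.0], [0.6118, -0.136, 0.0]]
footb [[0.5895, 0.0742, 0.0], [0.5925, -0.1277, 0.0]]
strip [[0.7119, 0.0644, 0.01], [0.7153, -0.1342, 0.01], [0.6961, -0.1343, 0.01], [0.6928, 0.064, 0.01]]
[[0.5938, 0.0741, 0.0], [0.606, -0.1257, 0.0], [0.6259, -0.1382, 0.0], [0.6919, -0.1, 0.0], [0.6824, 0.1162, 0.0], [0.6101, 0.0619, 0.0]]
[[0.5713, 0.0209, 0.06], [0.5828, -0.1669, 0.06], [0.6015, -0.1787, 0.06], [0.6635, -0.1428, 0.06], [0.6545, 0.0604, 0.06], [0.5866, 0.0094, 0.06]]
[[0.4415, 0.0221, 0.006], [0.5644, 0.0381, 0.006], [0.5771, -0.0829, 0.006], [0.4628, -0.0987, 0.006]]
```

Call:
move_arm(motion=[[[25, -55, 0], [0, 0, 0.05]], [[50, -110, 0], [0, 0, 0.1]], [[80, -165, 0], [0, 0, 0.15]], [[110, -220, 0], [0, 0, 0.2]], [[140, -275, 0], [0, 0, 0.25]], [[165, -330, 0], [0, 0, 0.3]], [[190, -385, 0], [0, 0, 0.33]], [[205, -440, 0], [0, 0, 0.33]], [[215, -495, 0], [0, 0, 0.33]], [[220, -550, -20], [0, 0, 0.33]], [[222, -600, -40], [0, 0, 0.33]], [[222, -631, -60], [0, 0, 0.33]]], jaw=60, grip_force=20)

```text
clock: 2.55
position: [0.4125, -0.038, 0.196]
tool_rot: [-3.141, 0.001, -3.123]
force: [1.2, -0.2, 0.4]
grip_width: 0.0602
```

Run:
```python
from h import *
s=observe();print({k:np.round(s[k],3) for k in s}); print(type(tips_ahead),tips_ahead if not callable(tips_ahead) else tips_ahead())
f=grab_frame('wrist');save(f,'w1');print(np.round(f['mount'],3).tolist())
save(grab_frame('side'),'s1')
```

```text
{'clock': np.float64(2.55), 'qpos': array([-0.194,  0.288,  0.171,  2.194, -0.078,  0.664,  1.621]), 'qd': array([ 0.536,  0.318,  0.055,  0.135, -0.15 , -0.441,  0.726]), 'joint_efforts': array([ -4.804, -62.389,   4.549, -26.408,   0.653,   1.59 ,  -1.761]), 'position': array([ 0.413, -0.038,  0.196]), 'tool_rot': array([-3.141e+00,  1.000e-03, -3.123e+00]), 'force': array([ 1.155, -0.171,  0.401]), 'moment': array([ 0.031, -0.024,  0.012]), 'grip_width': np.float64(0.06)}
<class 'float'> 0.025
[[0.0, -0.951, -0.308, 0.08], [1.0, 0.001, -0.001, -0.0], [0.001, -0.308, 0.951, -0.118], [0.0, 0.0, 0.0, 1.0]]
```

View pics/w1.png

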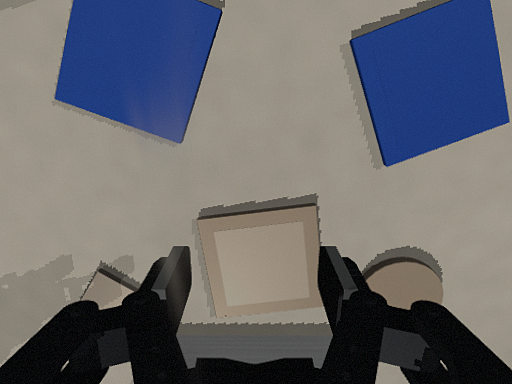

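View pics/s1.png

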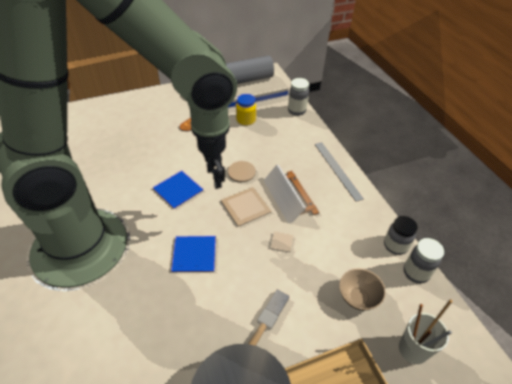

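Call:
move_arm(motion=[[[0, 2, -50], [0, 0, 0]], [[0, 2, -100], [0, 0, 0]], [[0, 2, -140], [0, 0, 0]], [[0, 2, -154], [0, 0, 0]], [[0, 2, -160], [0, 0, 0]], [[0, 2, -160], [0, 0, 0]], [[0, 2, -160], [0, 0, 0]]])

```text
clock: 3.52
position: [0.4132, -0.0337, 0.0373]
tool_rot: [3.142, 0.002, -3.121]
force: [-0.5, 0.5, 0.6]
grip_width: 0.06
```

Call:
move_arm(motion=[[[0, 0, -2], [0, 0, 0]], [[0, 0, -4], [0, 0, 0]], [[0, 0, -6], [0, 0, 0]], [[0, 0, -8], [0, 0, 0]], [[0, 0, -9], [0, 0, 0]], [[0, 0, -9], [0, 0, 0]]])

```text
clock: 4.28
position: [0.4125, -0.0338, 0.0272]
tool_rot: [-3.142, -0.0, -3.121]
force: [-0.1, 0.3, 0.2]
grip_width: 0.0598
```

Run:
```python
from h import *
s=observe();print(s['position'],s['force'])
f=grab_frame('wrist');save(f,'w2')
f=grab_frame('side');im=cv2.cvtColor(f['frame'],cv2.COLOR_RGB2BGR)[150:250,150:300];cv2.imwrite('pics/s2.png',cv2.resize(im,None,fx=5,fy=5,interpolation=2))
```

```text
[ 0.41246816 -0.03380093  0.02718815] [-0.10528056  0.34199203  0.16576686]
```

View pics/w2.png

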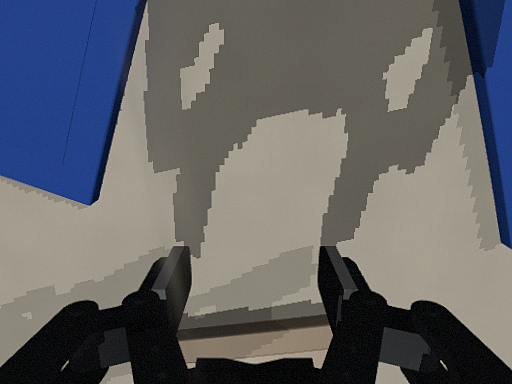

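View pics/s2.png

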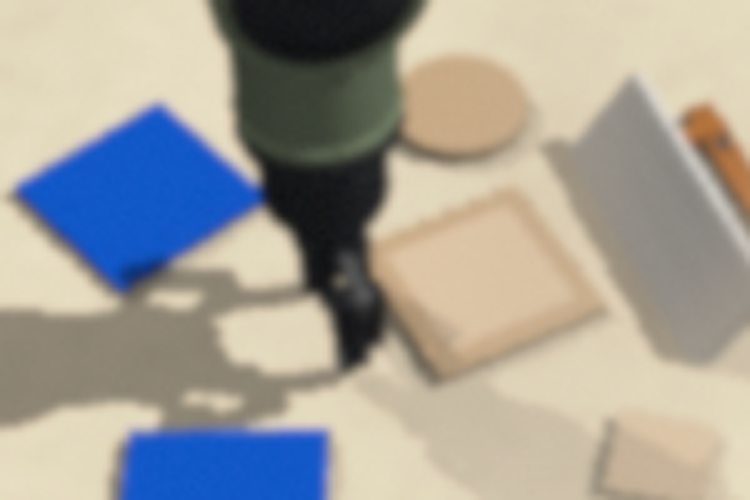

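The wrist view shows the fingers at (180,270) and (335,270), clear behind the tile's near edge at row ~330. There is no table contact yet, so I feel down gently.

Call:
move_arm(motion=[[[0, 0, -1], [0, 0, 0]], [[0, 0, -2], [0, 0, 0]], [[0, 0, -3], [0, 0, 0]], [[0, 0, -3], [0, 0, 0]]])

```text
clock: 4.88
position: [0.4125, -0.0338, 0.0242]
tool_rot: [-3.142, -0.0, -3.121]
force: [-0.9, -0.5, -0.4]
grip_width: 0.0599
```

Call:
move_arm(motion=[[[0, 0, -1], [0, 0, 0]], [[0, 0, -2], [0, 0, 0]], [[0, 0, -3], [0, 0, 0]], [[0, 0, -3], [0, 0, 0]]])

```text
clock: 5.38
position: [0.4125, -0.0338, 0.0212]
tool_rot: [-3.142, -0.0, -3.121]
force: [-0.5, -0.6, 1.1]
grip_width: 0.0598
```

Call:
move_arm(motion=[[[0, 0, -1], [0, 0, 0]], [[0, 0, -2], [0, 0, 0]], [[0, 0, -2], [0, 0, 0]]])

```text
clock: 5.75
position: [0.4126, -0.0338, 0.0198]
tool_rot: [3.141, 0.0, -3.122]
force: [-4.2, 0.7, 25.5]
grip_width: 0.0595
```

Call:
move_arm(motion=[[[0, 0, 3.3], [0, 0, 0]], [[6, 0, 3.3], [0, 0, 0]], [[12, 0, 3.3], [0, 0, 0]], [[17, 0, 3.3], [0, 0, 0]], [[22, 0, 3.3], [0, 0, 0]], [[27, 0, 3.3], [0, 0, 0]], [[32, 0, 3.3], [0, 0, 0]], [[37, 0, 3.3], [0, 0, 0]], [[42, 0, 3.3], [0, 0, 0]], [[46, 0, 3.3], [0, 0, 0]], [[50, 0, 3.3], [0, 0, 0]]])

```text
clock: 7.12
position: [0.4628, -0.0338, 0.0226]
tool_rot: [-3.142, -0.0, -3.121]
force: [-1.8, 1.0, -0.5]
grip_width: 0.0604
```

Run:
```python
from h import *
s=observe();print(s['position'],s['force'])
f=grab_frame('wrist');save(f,'w3')
f=grab_frame('side');im=cv2.cvtColor(f['frame'],cv2.COLOR_RGB2BGR)[150:250,180:330];cv2.imwrite('pics/s3.png',cv2.resize(im,None,fx=5,fy=5,interpolation=2))
```

```text
[ 0.462786   -0.03378741  0.02257164] [-1.81377728  0.98420428 -0.51210474]
```

View pics/s3.png

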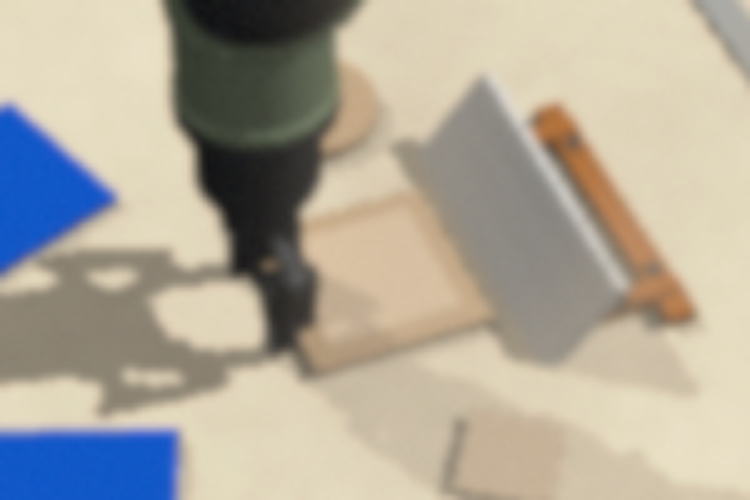

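View pics/w3.png

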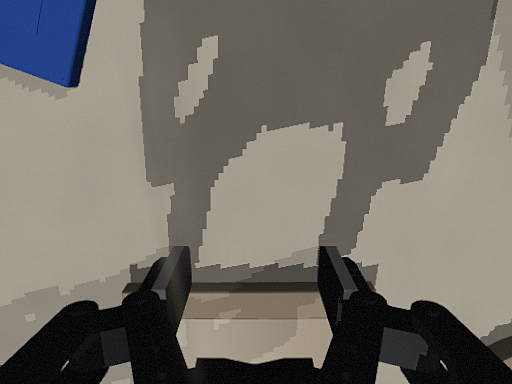

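The tile is now square on both fingers (near edge at row ~290, columns 122–378) and about to meet the plate. I keep pushing slowly.

Call:
move_arm(motion=[[[2, 0, 0], [0, 0, 0]], [[4, 0, 0], [0, 0, 0]], [[6, 0, 0], [0, 0, 0]], [[8, 0, 0], [0, 0, 0]], [[9, 0, 0], [0, 0, 0]], [[10, 0, 0], [0, 0, 0]]])

```text
clock: 7.98
position: [0.4726, -0.0338, 0.0226]
tool_rot: [-3.142, -0.0, -3.121]
force: [-1.6, -0.3, 0.4]
grip_width: 0.0601
```

Call:
move_arm(motion=[[[1, 0, 0], [0, 0, 0]], [[2, 0, 0], [0, 0, 0]], [[3, 0, 0], [0, 0, 0]]])

```text
clock: 8.35
position: [0.4756, -0.0337, 0.0226]
tool_rot: [-3.142, 0.0, -3.121]
force: [-2.1, -0.3, 0.5]
grip_width: 0.0599
```

Call:
move_arm(motion=[[[1, 0, 0], [0, 0, 0]], [[2, 0, 0], [0, 0, 0]], [[3, 0, 0], [0, 0, 0]]])

```text
clock: 8.72
position: [0.4782, -0.0338, 0.0225]
tool_rot: [3.142, -0.001, -3.121]
force: [-6.3, 0.4, 2.7]
grip_width: 0.06
```

Call:
move_arm(motion=[[[1, 0, 0], [0, 0, 0]], [[2, 0, 0], [0, 0, 0]], [[3, 0, 0], [0, 0, 0]]])

```text
clock: 9.1
position: [0.4807, -0.0338, 0.0225]
tool_rot: [3.142, -0.002, -3.122]
force: [-6.9, 0.0, 3.7]
grip_width: 0.0598
```

Call:
move_arm(motion=[[[1, 0, 0], [0, 0, 0]], [[2, 0, 0], [0, 0, 0]], [[3, 0, 0], [0, 0, 0]], [[4, 0, 0], [0, 0, 0]]])

```text
clock: 9.6
position: [0.4848, -0.0338, 0.0225]
tool_rot: [-3.142, -0.002, -3.122]
force: [-5.7, 0.1, 1.2]
grip_width: 0.0599
```

Run:
```python
from h import *
s=observe();print(s['position'],s['force'])
f=grab_frame('side');im=cv2.cvtColor(f['frame'],cv2.COLOR_RGB2BGR)[150:250,180:330];cv2.imwrite('pics/s4.png',cv2.resize(im,None,fx=5,fy=5,interpolation=2))
```

```text
[ 0.48484646 -0.03384789  0.02247169] [-5.71157356  0.06184949  1.21491717]
```

View pics/s4.png

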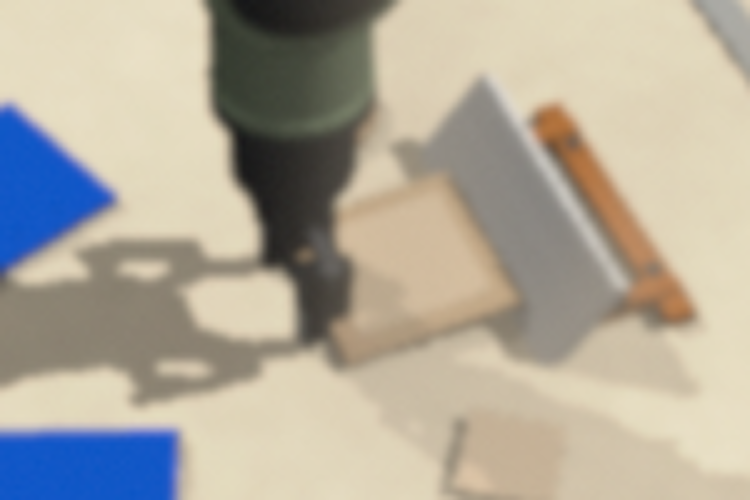

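The far edge is climbing the plate (edge from (450,180) to (520,300) in the crop). I continue.

Call:
move_arm(motion=[[[2, 0, 0], [0, 0, 0]], [[4, 0, 0], [0, 0, 0]], [[6, 0, 0], [0, 0, 0]], [[8, 0, 0], [0, 0, 0]], [[10, 0, 0], [0, 0, 0]], [[12, 0, 0], [0, 0, 0]]])

```text
clock: 10.4
position: [0.4978, -0.0337, 0.0226]
tool_rot: [-3.142, 0.0, -3.121]
force: [-4.0, 0.0, -2.2]
grip_width: 0.0599
```

Call:
move_arm(motion=[[[2, 0, 0], [0, 0, 0]], [[4, 0, 0], [0, 0, 0]], [[6, 0, 0], [0, 0, 0]], [[8, 0, 0], [0, 0, 0]], [[10, 0, 0], [0, 0, 0]], [[12, 0, 0], [0, 0, 0]]])

```text
clock: 11.15
position: [0.5097, -0.0338, 0.0226]
tool_rot: [-3.142, 0.0, -3.121]
force: [-2.3, 0.2, -1.2]
grip_width: 0.0603
```

Call:
move_arm(motion=[[[2, 0, 0], [0, 0, 0]], [[4, 0, 0], [0, 0, 0]], [[6, 0, 0], [0, 0, 0]], [[8, 0, 0], [0, 0, 0]], [[10, 0, 0], [0, 0, 0]], [[12, 0, 0], [0, 0, 0]]])

```text
clock: 11.9
position: [0.5217, -0.0338, 0.0226]
tool_rot: [-3.142, -0.0, -3.121]
force: [-2.4, -0.1, -1.1]
grip_width: 0.0601
```

Run:
```python
from h import *
s=observe();print(s['position'],s['force'])
f=grab_frame('side');im=cv2.cvtColor(f['frame'],cv2.COLOR_RGB2BGR)[150:250,180:330];cv2.imwrite('pics/s5.png',cv2.resize(im,None,fx=5,fy=5,interpolation=2))
```

```text
[ 0.52168592 -0.0337679   0.02256314] [-2.41222229 -0.07701596 -1.12676737]
```

View pics/s5.png

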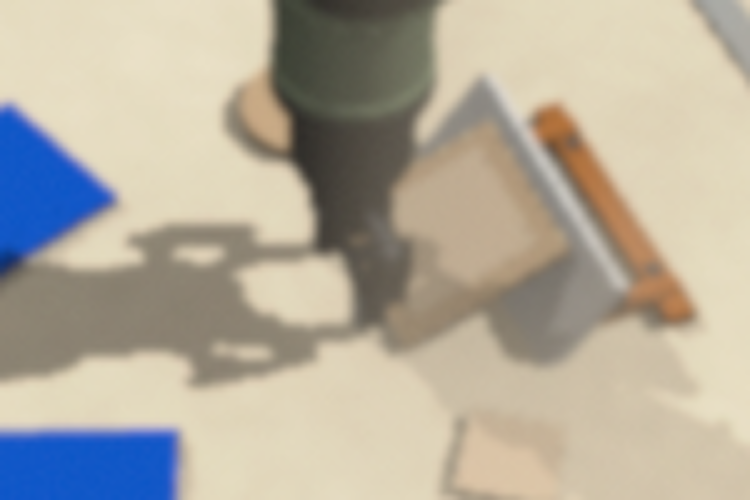

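Call:
move_arm(motion=[[[2.5, 0, 0], [0, 0, 0]], [[5, 0, 0], [0, 0, 0]], [[7.5, 0, 0], [0, 0, 0]], [[10, 0, 0], [0, 0, 0]], [[12.5, 0, 0], [0, 0, 0]], [[15, 0, 0], [0, 0, 0]], [[17.5, 0, 0], [0, 0, 0]], [[20, 0, 0], [0, 0, 0]]])

```text
clock: 12.95
position: [0.5418, -0.0338, 0.0226]
tool_rot: [-3.142, 0.0, -3.121]
force: [-1.1, 1.0, -1.7]
grip_width: 0.0598
```

Call:
move_arm(motion=[[[2.5, 0, 0], [0, 0, 0]], [[5, 0, 0], [0, 0, 0]], [[7.5, 0, 0], [0, 0, 0]], [[10, 0, 0], [0, 0, 0]], [[12.5, 0, 0], [0, 0, 0]], [[15, 0, 0], [0, 0, 0]], [[17.5, 0, 0], [0, 0, 0]], [[20, 0, 0], [0, 0, 0]]])

```text
clock: 13.95
position: [0.5617, -0.0338, 0.0226]
tool_rot: [-3.142, -0.0, -3.121]
force: [-2.1, -0.4, -1.8]
grip_width: 0.0601
```

Call:
move_arm(motion=[[[2, 0, 0], [0, 0, 0]], [[4, 0, 0], [0, 0, 0]], [[6, 0, 0], [0, 0, 0]], [[8, 0, 0], [0, 0, 0]], [[10, 0, 0], [0, 0, 0]], [[12, 0, 0], [0, 0, 0]]])

```text
clock: 14.7
position: [0.5737, -0.0338, 0.0226]
tool_rot: [3.142, -0.0, -3.121]
force: [-1.3, -0.7, -0.3]
grip_width: 0.06
```

Run:
```python
from h import *
s=observe();print(s['position'],s['force'])
f=grab_frame('side');im=cv2.cvtColor(f['frame'],cv2.COLOR_RGB2BGR)[150:250,200:350];cv2.imwrite('pics/s6.png',cv2.resize(im,None,fx=5,fy=5,interpolation=2))
```

```text
[ 0.57367918 -0.03375392  0.0225828 ] [-1.32981995 -0.73412741 -0.25695148]
```

View pics/s6.png

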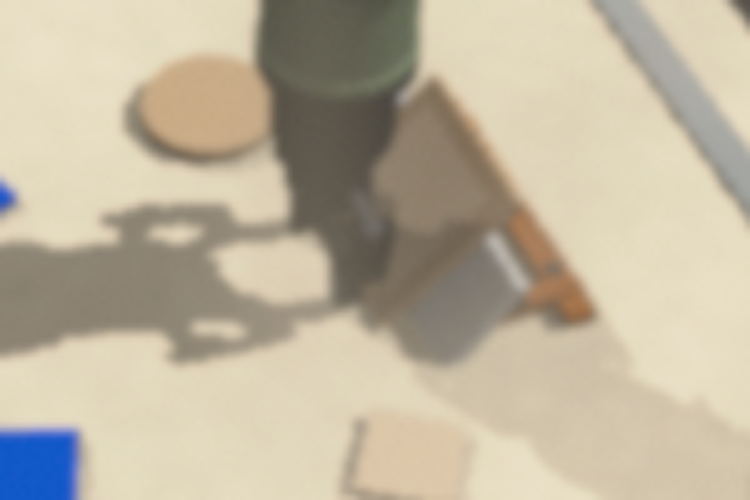

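The tile is nearly up, overlapping the plate's top edge. I creep home.

Call:
move_arm(motion=[[[1.5, 0, 0], [0, 0, 0]], [[3, 0, 0], [0, 0, 0]], [[4.5, 0, 0], [0, 0, 0]], [[6, 0, 0], [0, 0, 0]], [[7.5, 0, 0], [0, 0, 0]], [[9, 0, 0], [0, 0, 0]], [[10, 0, 0], [0, 0, 0]]])

```text
clock: 15.62
position: [0.5837, -0.0337, 0.0226]
tool_rot: [-3.142, 0.0, -3.121]
force: [-1.5, 0.8, -1.1]
grip_width: 0.0601
```

Call:
move_arm(motion=[[[0.5, 0, 0], [0, 0, 0]], [[1, 0, 0], [0, 0, 0]], [[1.5, 0, 0], [0, 0, 0]], [[2, 0, 0], [0, 0, 0]]])

```text
clock: 16.12
position: [0.5856, -0.0338, 0.0226]
tool_rot: [-3.142, -0.0, -3.121]
force: [-1.8, -0.0, -0.7]
grip_width: 0.0602
```

Call:
move_arm(motion=[[[0.4, 0, 0], [0, 0, 0]], [[0.8, 0, 0], [0, 0, 0]], [[1.2, 0, 0], [0, 0, 0]]])

```text
clock: 16.5
position: [0.5868, -0.0338, 0.0226]
tool_rot: [-3.142, 0.0, -3.121]
force: [-1.4, -0.5, -1.0]
grip_width: 0.0598
```

Call:
move_arm(motion=[[[0.3, 0, 0], [0, 0, 0]], [[0.6, 0, 0], [0, 0, 0]], [[0.9, 0, 0], [0, 0, 0]]])

```text
clock: 16.88
position: [0.5877, -0.0338, 0.0226]
tool_rot: [-3.142, -0.0, -3.121]
force: [-1.4, -1.1, -0.7]
grip_width: 0.0603
```

Call:
move_arm(motion=[[[0.3, 0, 0], [0, 0, 0]], [[0.6, 0, 0], [0, 0, 0]]])

```text
clock: 17.12
position: [0.5883, -0.0337, 0.0226]
tool_rot: [3.142, 0.0, -3.121]
force: [-1.8, -0.1, -1.9]
grip_width: 0.0603
```

Call:
move_arm(motion=[[[0.3, 0, 0], [0, 0, 0]], [[0.5, 0, 0], [0, 0, 0]]])

```text
clock: 17.38
position: [0.5887, -0.0338, 0.0226]
tool_rot: [3.142, -0.0, -3.122]
force: [-2.7, 1.4, -0.7]
grip_width: 0.0599
```

Call:
move_arm(motion=[[[0.3, 0, 0], [0, 0, 0]], [[0.5, 0, 0], [0, 0, 0]]])

```text
clock: 17.62
position: [0.5893, -0.0338, 0.0226]
tool_rot: [-3.142, -0.0, -3.121]
force: [-2.7, -0.1, 0.9]
grip_width: 0.0601
```

Call:
move_arm(motion=[[[0.2, 0, 0], [0, 0, 0]], [[0.4, 0, 0], [0, 0, 0]]])

```text
clock: 17.88
position: [0.5897, -0.0338, 0.0226]
tool_rot: [-3.142, 0.0, -3.121]
force: [-2.7, 0.3, 0.1]
grip_width: 0.0601
```

Call:
move_arm(motion=[[[0.3, 0, 0], [0, 0, 0]], [[0.5, 0, 0], [0, 0, 0]]])

```text
clock: 18.12
position: [0.5902, -0.0338, 0.0226]
tool_rot: [-3.142, 0.0, -3.121]
force: [-1.8, -0.4, 0.5]
grip_width: 0.0603
```

Call:
move_arm(motion=[[[0.2, 0, 0], [0, 0, 0]], [[0.4, 0, 0], [0, 0, 0]]])

```text
clock: 18.38
position: [0.5906, -0.0337, 0.0226]
tool_rot: [3.142, 0.0, -3.121]
force: [-2.1, -0.3, 0.2]
grip_width: 0.06
```

Call:
move_arm(motion=[[[0.3, 0, 0], [0, 0, 0]], [[0.6, 0, 0], [0, 0, 0]]])

```text
clock: 18.62
position: [0.591, -0.0337, 0.0225]
tool_rot: [-3.142, -0.0, -3.121]
force: [-3.9, -0.3, 0.5]
grip_width: 0.0601
```

Call:
move_arm(motion=[[[0.3, 0, 0], [0, 0, 0]], [[0.6, 0, 0], [0, 0, 0]]])

```text
clock: 18.88
position: [0.5912, -0.0338, 0.0225]
tool_rot: [3.142, -0.001, -3.121]
force: [-6.5, -0.4, 1.5]
grip_width: 0.0599
```

Run:
```python
from h import *
s=observe();print(s['position'],s['force'])
f=grab_frame('side');im=cv2.cvtColor(f['frame'],cv2.COLOR_RGB2BGR)[150:250,200:350];cv2.imwrite('pics/s7.png',cv2.resize(im,None,fx=5,fy=5,interpolation=2))
f=grab_frame('wrist');save(f,'w7')
```

```text
[ 0.59123161 -0.03377655  0.02247204] [-6.5234756  -0.42403784  1.50376569]
```

View pics/s7.png

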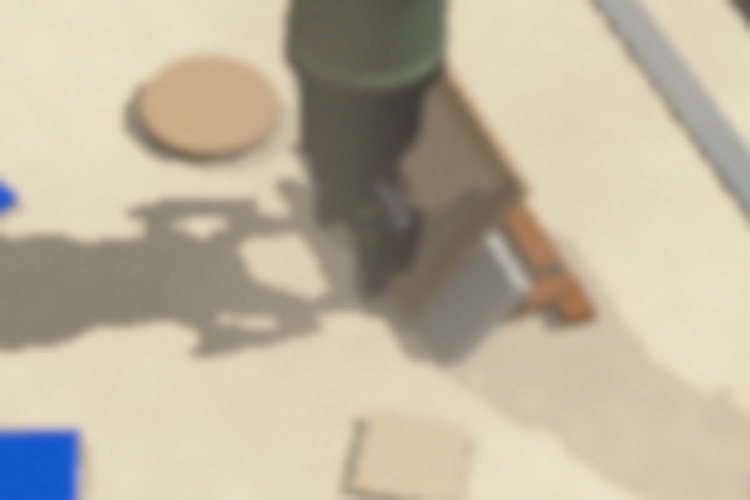

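View pics/w7.png

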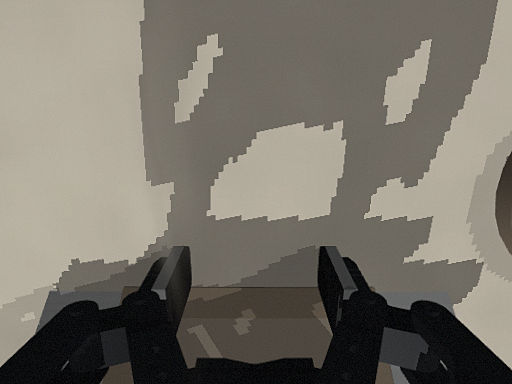

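The force has jumped to 6.5 N, so the tile is home in the foot. I back off, rise, and turn the jaw to straddle the top edge.

Call:
move_arm(motion=[[[-1, 0, 0], [0, 0, 0]], [[-4, 0, 0], [0, 0, 0]], [[-12, 0, 0], [0, 0, 0]], [[-30, 0, 0], [0, 0, 0]], [[-60, 0, 20], [0, 0, 0]], [[-80, 0, 70], [0, 0, -0.15]], [[-80, 0, 130], [0, 0, -0.33]], [[-80, 0, 180], [0, 0, -0.51]]])

```text
clock: 19.98
position: [0.5113, -0.0337, 0.2049]
tool_rot: [3.14, 0.001, 2.646]
force: [0.5, 1.1, -0.6]
grip_width: 0.0598
```

Run:
```python
from h import *
s=observe();print(s['position'],s['tool_rot'],s['qpos'].round(2))
f=grab_frame('side');im=cv2.cvtColor(f['frame'],cv2.COLOR_RGB2BGR)[130:250,220:370];cv2.imwrite('pics/s8.png',cv2.resize(im,None,fx=5,fy=5,interpolation=2))
# predicted silhouette for foot 0.608
y0=.0165;ax=np.array([np.cos(y0),np.sin(y0),0]);ay=np.array([-np.sin(y0),np.cos(y0),0])
c=np.array([.6085,-.036,0]);t=np.radians(53)
for yy in(-.06,.06):
  for a,b in((0,0),(.12,0),(.12,.009)):
    P=c+ay*yy+ax*(a*np.cos(t)-b*np.sin(t))+np.array([0,0,1])*(a*np.sin(t)+b*np.cos(t))
    print(yy,a,b,((proj(f,[P])[0]-[220,130])*5).round())
```

```text
[ 0.51134254 -0.03373482  0.20485033] [3.14013546e+00 7.25967844e-04 2.64555396e+00] [-0.32  0.43  0.36  1.96 -0.21  0.78  1.23]
-0.06 0 0 [311. 420.]
-0.06 0.12 0 [430. 287.]
-0.06 0.12 0.009 [421. 284.]
0.06 0 0 [236. 289.]
0.06 0.12 0 [346. 159.]
0.06 0.12 0.009 [336. 156.]
```

View pics/s8.png

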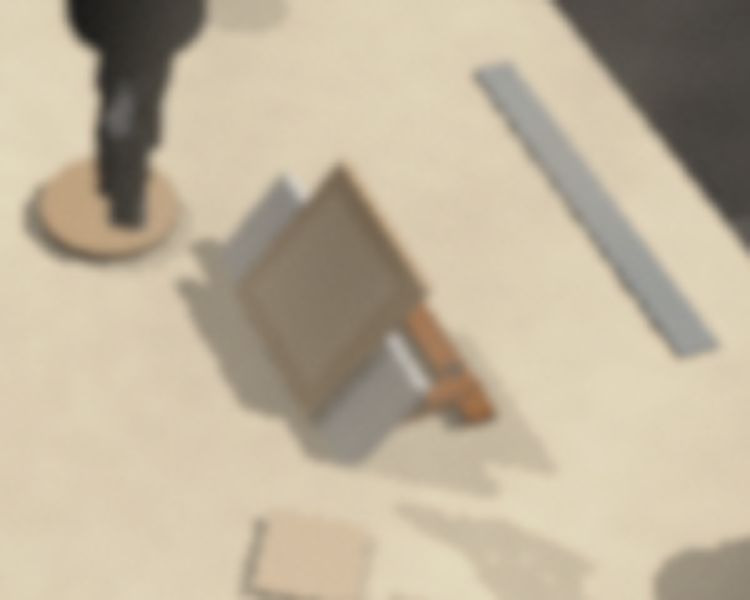

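The tile leans by itself; its corners match the prediction for foot x=0.6085 to within a few crop pixels. Next I position the open jaw over its top edge.

Call:
move_arm(motion=[[[25, 0, 10], [0, 0, -0.18]], [[50, 0, 15], [0, 0, -0.36]], [[75, 0, 15], [0, 0, -0.54]], [[100, 0, 15], [0, 0, -0.72]], [[125, 0, 15], [0, 0, -0.9]], [[145, 0, 10], [0, 0, -1.065]], [[158, 0, 0], [0, 0, -1.065]], [[158, 0, 0], [0, 0, -1.065]]], jaw=85)

```text
clock: 21.02
position: [0.6694, -0.0338, 0.2012]
tool_rot: [-3.14, 0.0, 1.591]
force: [-0.7, -0.5, -0.5]
grip_width: 0.0847
```

Run:
```python
from h import *
s=observe();print(s['position'],s['tool_rot'],s['qpos'].round(2))
f=grab_frame('wrist');save(f,'w9')
```

```text
[ 0.66940383 -0.03380763  0.20123822] [-3.13992926e+00  2.10006382e-04  1.59064818e+00] [-0.4   0.74  0.61  1.54 -0.47  1.01  0.36]
```

View pics/w9.png

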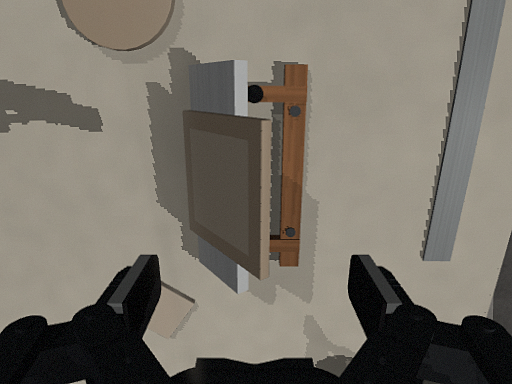

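The wrist view shows the tile's top edge (column ~265) between the fingers (columns 158 and 350). I lower the jaw and close it to 40 mm.

Call:
move_arm(motion=[[[0, 0, -30], [0, 0, 0]], [[0, 0, -60], [0, 0, 0]], [[0, 0, -80], [0, 0, 0]], [[0, 0, -90], [0, 0, 0]], [[0, 0, -96], [0, 0, 0]], [[0, 0, -96], [0, 0, 0]]])

```text
clock: 21.82
position: [0.6699, -0.0338, 0.1069]
tool_rot: [3.141, -0.0, 1.587]
force: [-0.8, 0.6, -0.0]
grip_width: 0.0851
```

Run:
```python
from h import *
s=observe();print(s['position'],s['force'])
f=grab_frame('wrist');save(f,'w10')
f=grab_frame('side');im=cv2.cvtColor(f['frame'],cv2.COLOR_RGB2BGR)[130:250,220:370];cv2.imwrite('pics/s10.png',cv2.resize(im,None,fx=5,fy=5,interpolation=2))
```

```text
[ 0.66992802 -0.03383859  0.10692192] [-0.78573127  0.62647809 -0.02915252]
```

View pics/w10.png

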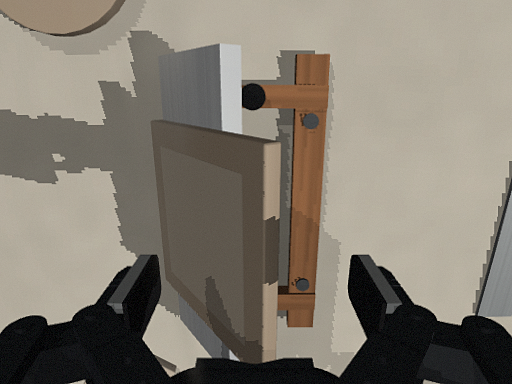

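View pics/s10.png

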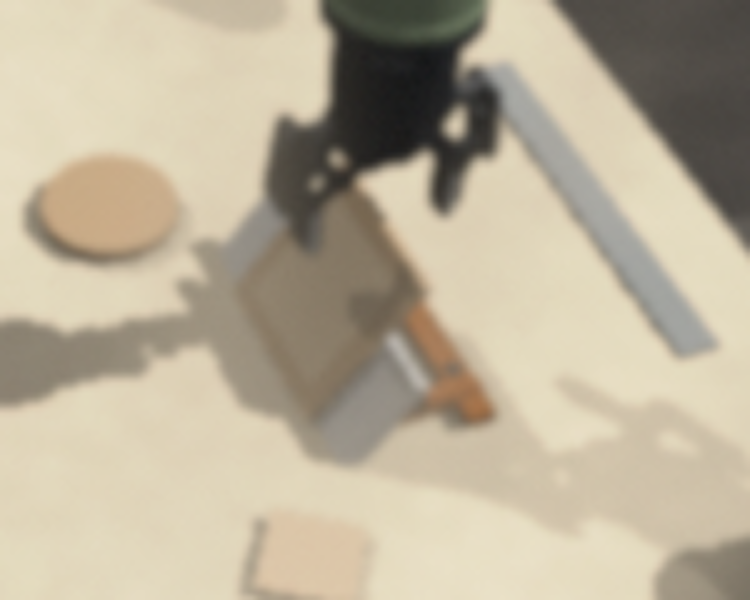

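Call:
move_arm(motion=[[[0, 0, 0], [0, 0, 0]], [[0, 0, 0], [0, 0, 0]], [[0, 0, 0], [0, 0, 0]], [[0, 0, 0], [0, 0, 0]]], jaw=42)

```text
clock: 22.42
position: [0.6698, -0.0338, 0.1066]
tool_rot: [-3.142, 0.0, 1.587]
force: [-0.3, -0.3, -0.2]
grip_width: 0.0418
```

Run:
```python
from h import *
s=observe();print(s['position'],s['force'],s['grip_width'])
f=grab_frame('wrist');save(f,'w11')
```

```text
[ 0.66976015 -0.03378556  0.10661298] [-0.27849568 -0.3116066  -0.19183936] 0.04180899950867796
```

View pics/w11.png

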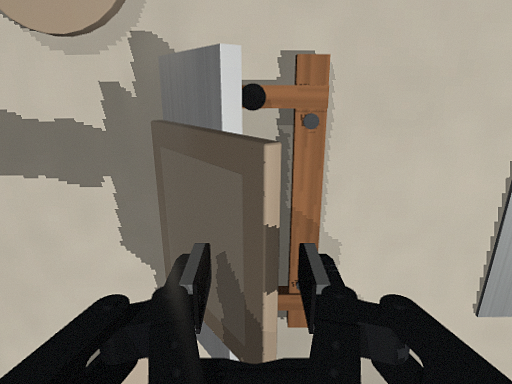

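Straddling is right: front finger at column 200, tile top at 265–278, rear finger at 302. I now draw the top edge towards the robot.

Call:
move_arm(motion=[[[-4, 0, 0], [0, 0, 0]], [[-8, 0, 0], [0, 0, 0]], [[-11, 0, 0], [0, 0, 0]], [[-15, 0, 3], [0, 0, 0]], [[-20, 0, 7], [0, 0, 0]], [[-26, 0, 10], [0, 0, 0]], [[-31, 0, 13], [0, 0, 0]], [[-37, 0, 15], [0, 0, 0]], [[-37, 0, 15], [0, 0, 0]]])

```text
clock: 23.6
position: [0.6324, -0.0337, 0.1218]
tool_rot: [3.142, -0.0, 1.587]
force: [0.4, -0.4, -0.4]
grip_width: 0.0419
```

Run:
```python
from h import *
s=observe();print(s['position'],s['force'],s['grip_width'])
f=grab_frame('wrist');save(f,'w12')
f=grab_frame('side');im=cv2.cvtColor(f['frame'],cv2.COLOR_RGB2BGR)[130:250,220:370];cv2.imwrite('pics/s12.png',cv2.resize(im,None,fx=5,fy=5,interpolation=2))
```

```text
[ 0.63244295 -0.03373918  0.12181635] [ 0.40470596 -0.3696364  -0.36664143] 0.04185683887043028
```

View pics/w12.png

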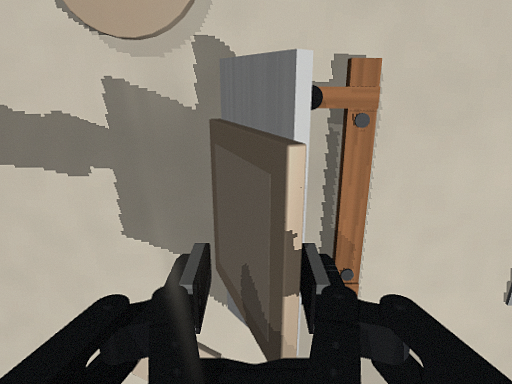

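View pics/s12.png

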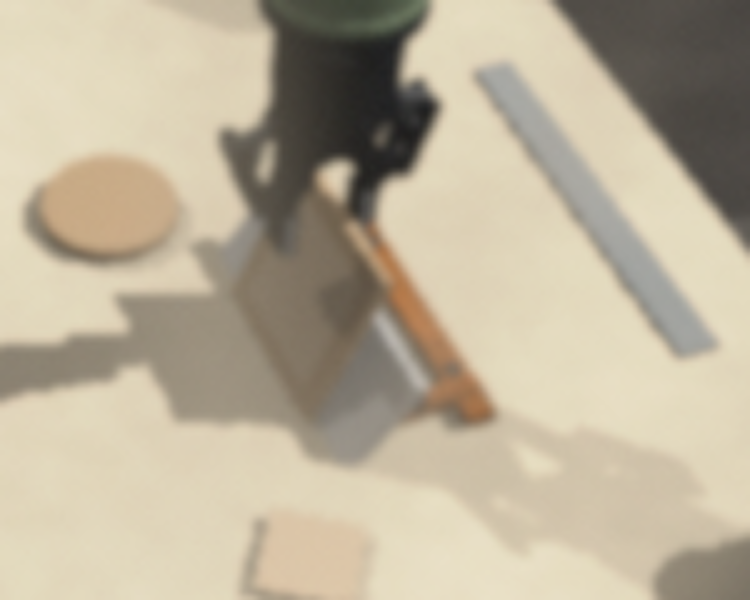

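The rear finger carries the top edge; the tile is at ~68° with its foot still home. I continue towards vertical, then narrow the jaw.

Call:
move_arm(motion=[[[-6, 0, 2], [0, 0, 0]], [[-12, 0, 4], [0, 0, 0]], [[-17, 0, 6], [0, 0, 0]], [[-17, 0, 6], [0, 0, 0]]])

```text
clock: 24.2
position: [0.6155, -0.0337, 0.1279]
tool_rot: [3.141, -0.0, 1.587]
force: [-0.3, -0.4, -0.3]
grip_width: 0.0421
```

Call:
move_arm(motion=[[[3, 0, 0], [0, 0, 0]], [[5, 0, 0], [0, 0, 0]], [[5, 0, 0], [0, 0, 0]]], jaw=28)

```text
clock: 24.58
position: [0.621, -0.0338, 0.1275]
tool_rot: [-3.142, 0.0, 1.587]
force: [-0.9, -0.7, 0.0]
grip_width: 0.0278
```

Run:
```python
from h import *
s=observe();print(s['position'],s['force'],s['grip_width'])
f=grab_frame('wrist');save(f,'w13')
```

```text
[ 0.62095914 -0.03379221  0.12745392] [-0.85396429 -0.7240124   0.04332859] 0.027821324635015184
```

View pics/w13.png

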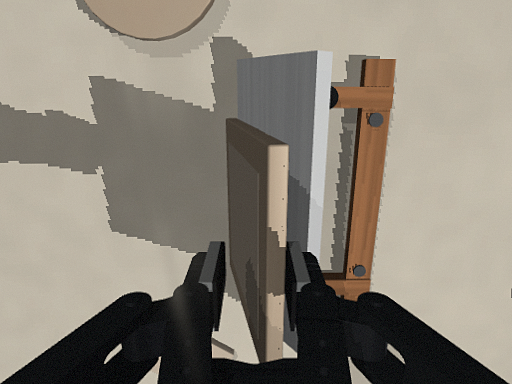

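Call:
move_arm(motion=[[[-5, 0, 1], [0, 0, 0]], [[-10, 0, 1], [0, 0, 0]], [[-14, 0, 1], [0, 0, 0]], [[-14, 0, 1], [0, 0, 0]]])

```text
clock: 25.12
position: [0.6065, -0.0337, 0.1287]
tool_rot: [-3.142, -0.0, 1.587]
force: [-0.1, -0.2, 0.9]
grip_width: 0.0283
```

Call:
move_arm(motion=[[[2, 0, 0], [0, 0, 0]], [[4, 0, 0], [0, 0, 0]], [[4, 0, 0], [0, 0, 0]]], jaw=21)

```text
clock: 25.5
position: [0.611, -0.0338, 0.1285]
tool_rot: [3.142, 0.0, 1.587]
force: [-0.6, -0.2, -0.3]
grip_width: 0.0209
```

Run:
```python
from h import *
s=observe();print(s['position'],s['force'],s['grip_width'])
f=grab_frame('wrist');save(f,'w14')
f=grab_frame('side');im=cv2.cvtColor(f['frame'],cv2.COLOR_RGB2BGR)[130:250,220:370];cv2.imwrite('pics/s14.png',cv2.resize(im,None,fx=5,fy=5,interpolation=2))
```

```text
[ 0.61096758 -0.03378448  0.12852426] [-0.55469199 -0.17843393 -0.33981815] 0.02086288398768318
```

View pics/w14.png

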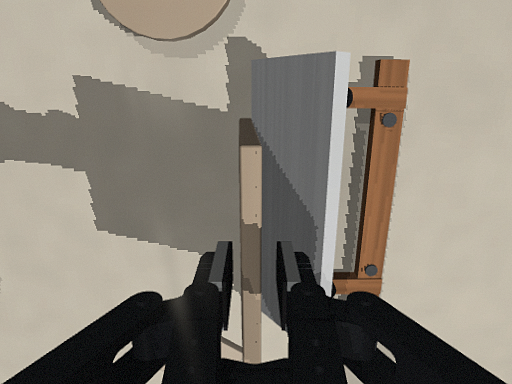

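View pics/s14.png

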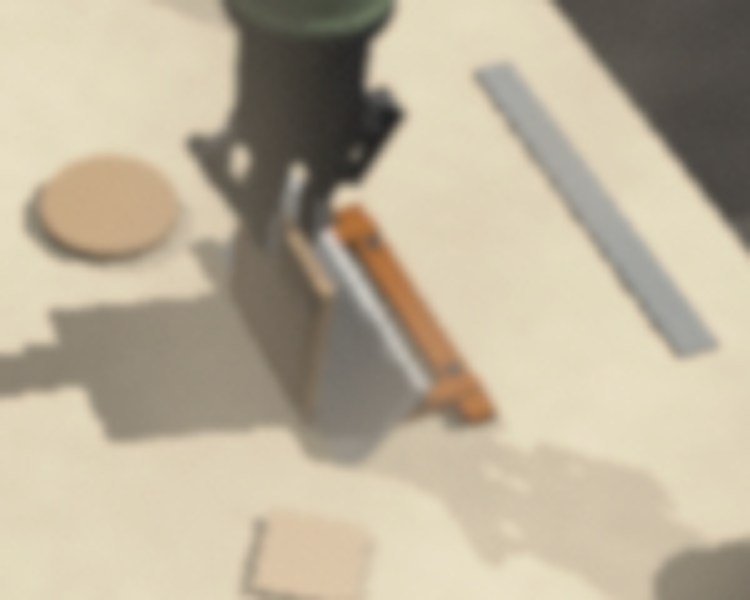

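The tile now stands upright on its edge (columns 240–261), between the fingers. I ease it past vertical onto the front finger.

Call:
move_arm(motion=[[[-4, 0, -5], [0, 0, 0]], [[-8, 0, -8], [0, 0, 0]], [[-11, 0, -8], [0, 0, 0]], [[-13, 0, -8], [0, 0, 0]], [[-15, 0, -8], [0, 0, 0]], [[-17, 0, -8], [0, 0, 0]], [[-19, 0, -8], [0, 0, 0]], [[-21, 0, -8], [0, 0, 0]], [[-23, 0, -8], [0, 0, 0]], [[-23, 0, -8], [0, 0, 0]]])

```text
clock: 26.85
position: [0.5876, -0.0338, 0.1206]
tool_rot: [-3.141, -0.0, 1.587]
force: [0.3, 0.2, -0.1]
grip_width: 0.0213
```

Run:
```python
from h import *
s=observe();print(s['position'],s['force'],s['grip_width'],s['qpos'].round(2))
f=grab_frame('wrist');save(f,'w15')
f=grab_frame('side');im=cv2.cvtColor(f['frame'],cv2.COLOR_RGB2BGR)[130:250,220:370];cv2.imwrite('pics/s15.png',cv2.resize(im,None,fx=5,fy=5,interpolation=2))
```

```text
[ 0.58762497 -0.03377361  0.12059122] [ 0.27873688  0.15121142 -0.05632445] 0.021267504480053417 [-0.41  0.72  0.55  1.83 -0.53  0.75  0.44]
```

View pics/w15.png

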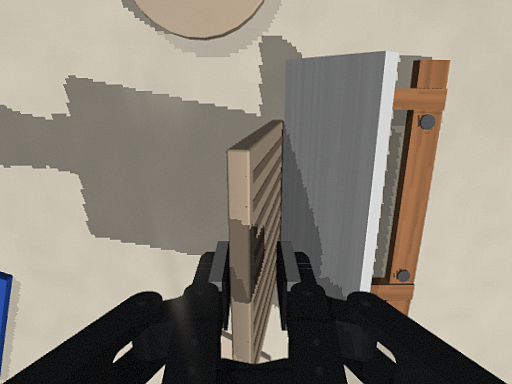

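View pics/s15.png

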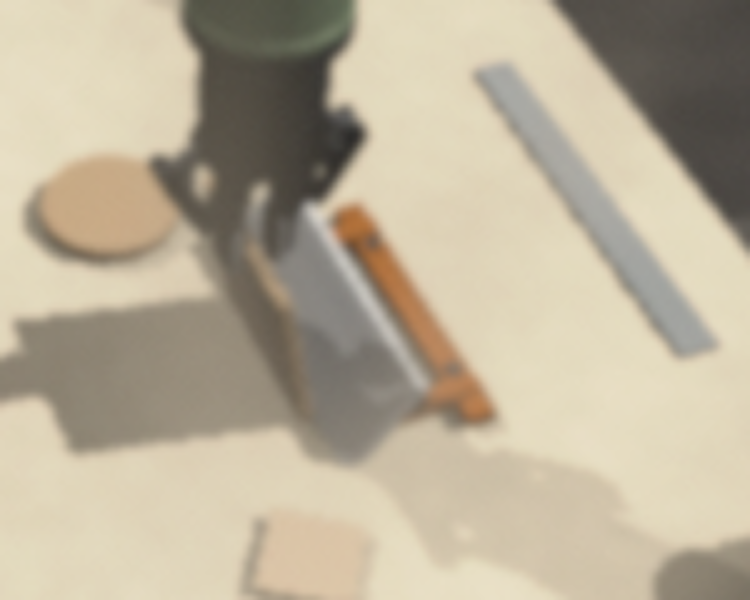

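The tile leans on the front finger with its grooved back showing. I lower the tips and widen the jaw in stages, which lets it down further.

Call:
move_arm(motion=[[[0, 0, -5], [0, 0, 0]], [[0, 0, -8], [0, 0, 0]], [[0, 0, -8], [0, 0, 0]]])

```text
clock: 27.32
position: [0.5876, -0.0338, 0.1122]
tool_rot: [-3.141, 0.0, 1.587]
force: [-0.5, -0.2, -0.0]
grip_width: 0.021
```

Call:
move_arm(motion=[[[0, 0, -4], [0, 0, 0]], [[0, 0, -8], [0, 0, 0]], [[0, 0, -10], [0, 0, 0]]], jaw=38)

```text
clock: 27.7
position: [0.5876, -0.0338, 0.1022]
tool_rot: [-3.141, 0.0, 1.587]
force: [0.2, -0.1, -0.1]
grip_width: 0.038
```

Call:
move_arm(motion=[[[0, 0, -3], [0, 0, 0]], [[0, 0, -5], [0, 0, 0]], [[0, 0, -5], [0, 0, 0]]], jaw=60)

```text
clock: 28.08
position: [0.5877, -0.0338, 0.0974]
tool_rot: [-3.141, 0.0, 1.587]
force: [-0.3, -0.4, -0.0]
grip_width: 0.0599
```

Run:
```python
from h import *
s=observe();print(s['position'],s['force'],s['grip_width'],s['qpos'].round(2))
f=grab_frame('wrist');save(f,'w16')
f=grab_frame('side');im=cv2.cvtColor(f['frame'],cv2.COLOR_RGB2BGR)[130:250,220:370];cv2.imwrite('pics/s16.png',cv2.resize(im,None,fx=5,fy=5,interpolation=2))
```

```text
[ 0.58766307 -0.03375921  0.09744043] [-0.27702874 -0.40159606 -0.02329684] 0.059885410957674884 [-0.39  0.75  0.52  1.83 -0.55  0.7   0.46]
```

View pics/w16.png

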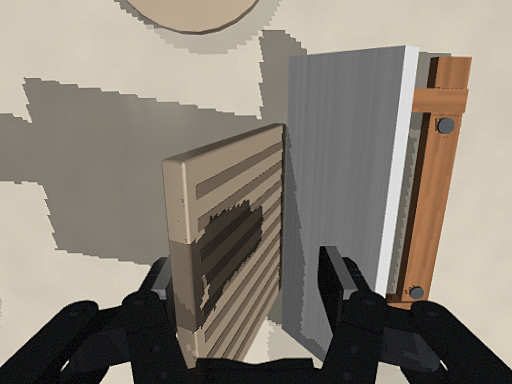

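View pics/s16.png

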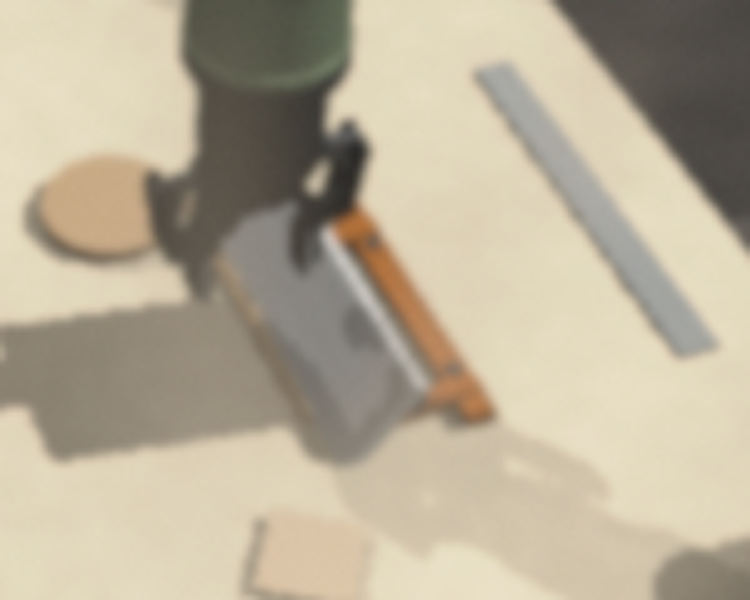

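Call:
move_arm(motion=[[[0, 0, -4], [0, 0, 0]], [[0, 0, -8], [0, 0, 0]], [[0, 0, -10], [0, 0, 0]], [[0, 0, -10], [0, 0, 0]]], jaw=84)

```text
clock: 28.68
position: [0.5877, -0.0338, 0.0874]
tool_rot: [-3.141, 0.0, 1.587]
force: [-0.1, 0.9, 0.1]
grip_width: 0.0839
```

```bash
cat > tr.py <<'E'
from h import *
def tr(phis,ths,qs,x0,z0,pf,L=.0125,w=.042):
    for p,th,q in zip(phis,ths,qs):
        p=np.radians(p);u=np.array([np.cos(th),np.sin(th)]);d=np.array([np.sin(th),-np.cos(th)])
        F=np.array([pf-.12*np.sin(p),.12*np.cos(p)])
        T=F+w*u-(L-q)*d
        tip=T-w*u+L*d
        print(round(np.degrees(p)),'dx %.1f dz %.1f th %.2f tipz %.1f'%(1e3*(T[0]-x0),1e3*(T[1]-z0),th,1e3*tip[1]))
E
python3 - <<'E'
from tr import *
s=observe();x0,_,z0=s['position'];print(s['position'],s['force'],s['grip_width'])
ph=np.arange(27,86,3);tr(ph,np.interp(ph,[27,80],[0,.15]),np.interp(ph,[27,85],[.022,.009]),x0,z0,.6085-.007)
save(grab_frame('wrist'),'w17')
E
```

```text
[ 0.58768074 -0.03382004  0.08739254] [-0.12276329  0.88117617  0.07850959] 0.0838797313966663
27 dx 1.3 dz 10.0 th 0.00 tipz 84.9
30 dx -4.1 dz 8.1 th 0.01 tipz 82.6
33 dx -9.4 dz 5.8 th 0.02 tipz 80.0
36 dx -14.5 dz 3.3 th 0.03 tipz 77.1
39 dx -19.5 dz 0.5 th 0.03 tipz 74.0
42 dx -24.3 dz -2.6 th 0.04 tipz 70.6
45 dx -28.8 dz -5.9 th 0.05 tipz 66.9
48 dx -33.1 dz -9.4 th 0.06 tipz 63.0
51 dx -37.3 dz -13.1 th 0.07 tipz 58.9
54 dx -41.1 dz -17.1 th 0.08 tipz 54.6
57 dx -44.7 dz -21.2 th 0.08 tipz 50.1
60 dx -48.1 dz -25.6 th 0.09 tipz 45.5
63 dx -51.2 dz -30.1 th 0.10 tipz 40.6
66 dx -54.0 dz -34.7 th 0.11 tipz 35.6
69 dx -56.5 dz -39.5 th 0.12 tipz 30.5
72 dx -58.7 dz -44.4 th 0.13 tipz 25.3
75 dx -60.6 dz -49.4 th 0.14 tipz 19.9
78 dx -62.3 dz -54.5 th 0.14 tipz 14.5
81 dx -63.6 dz -59.8 th 0.15 tipz 9.0
84 dx -64.5 dz -65.3 th 0.15 tipz 3.4
```

View pics/w17.png

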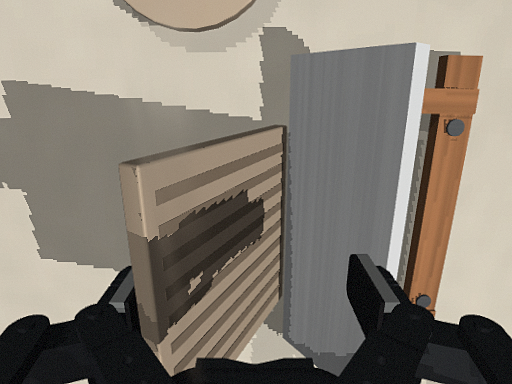

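Call:
move_arm(motion=[[[-4, 0, 0], [0, -0.01, 0]], [[-9, 0, 0], [0, -0.02, 0]], [[-14, 0, 0], [0, -0.03, 0]], [[-19, 0, -1], [0, -0.03, 0]], [[-24, 0, -4], [0, -0.04, 0]], [[-29, 0, -7], [0, -0.05, 0]], [[-33, 0, -10], [0, -0.06, 0]], [[-37, 0, -14], [0, -0.07, 0]], [[-37, 0, -14], [0, -0.07, 0]]])

```text
clock: 29.85
position: [0.5502, -0.0338, 0.0733]
tool_rot: [3.072, 0.001, 1.586]
force: [-0.8, -0.5, -0.8]
grip_width: 0.0838
```

Run:
```python
from h import *
s=observe();print(s['position'],s['tool_rot'],s['force'],s['qpos'].round(2))
f=grab_frame('wrist');save(f,'w18')
f=grab_frame('side');im=cv2.cvtColor(f['frame'],cv2.COLOR_RGB2BGR)[130:250,200:350];cv2.imwrite('pics/s18.png',cv2.resize(im,None,fx=5,fy=5,interpolation=2))
```

```text
[ 0.55023757 -0.03381146  0.07330876] [3.07212142e+00 8.87995269e-04 1.58637818e+00] [-0.80120852 -0.51372131 -0.77062217] [-0.36  0.71  0.44  2.   -0.62  0.5   0.54]
```

View pics/w18.png

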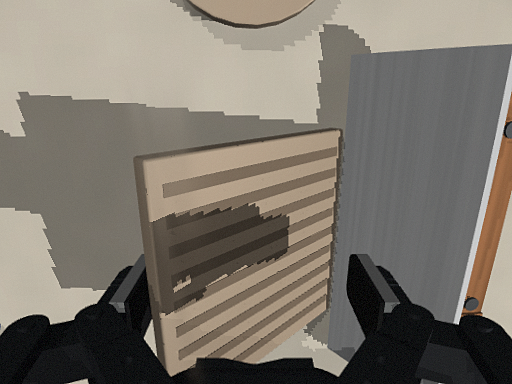

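View pics/s18.png

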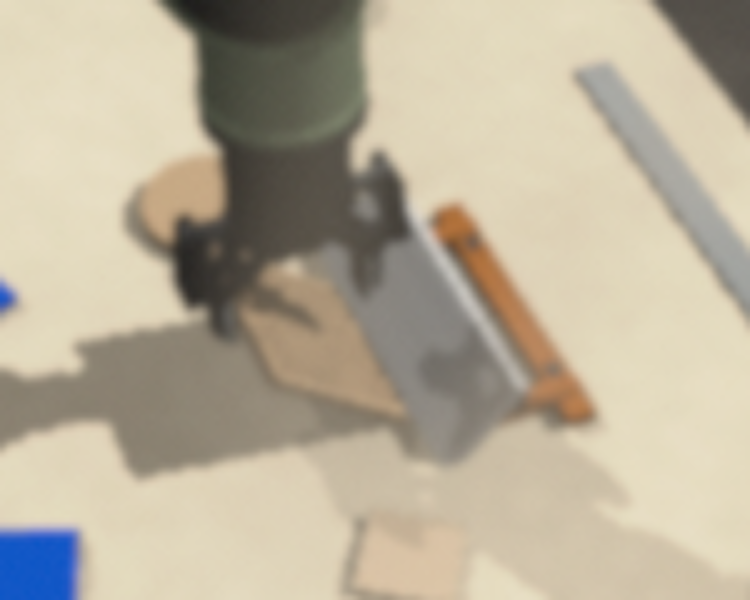

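The tile is about half-way down, grooves up, resting on the front finger. I continue along the arc.

Call:
move_arm(motion=[[[-4, 0, -4], [0, -0.01, 0]], [[-8, 0, -8], [0, -0.02, 0]], [[-11, 0, -12], [0, -0.03, 0]], [[-14, 0, -17], [0, -0.04, 0]], [[-17, 0, -21], [0, -0.05, 0]], [[-17, 0, -21], [0, -0.05, 0]]])

```text
clock: 30.7
position: [0.5333, -0.0339, 0.0523]
tool_rot: [3.022, 0.002, 1.586]
force: [-1.0, 0.5, -1.6]
grip_width: 0.0842
```

Run:
```python
from h import *
s=observe();print(s['position'],s['tool_rot'],s['force'],s['qpos'].round(2))
f=grab_frame('wrist');save(f,'w19')
f=grab_frame('side');im=cv2.cvtColor(f['frame'],cv2.COLOR_RGB2BGR)[130:250,200:350];cv2.imwrite('pics/s19.png',cv2.resize(im,None,fx=5,fy=5,interpolation=2))
```

```text
[ 0.53330199 -0.03387811  0.05231203] [3.02208157e+00 1.68327817e-03 1.58627596e+00] [-0.9633705   0.4698746  -1.61404302] [-0.3   0.7   0.34  2.08 -0.68  0.34  0.61]
```

View pics/w19.png

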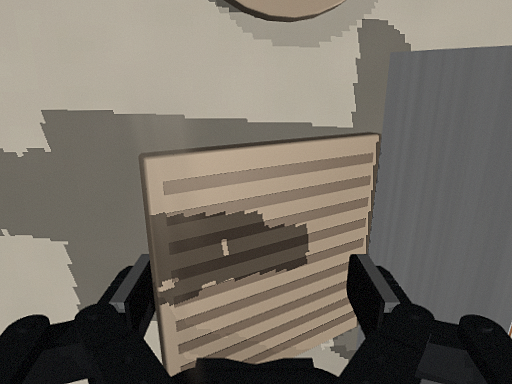

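View pics/s19.png

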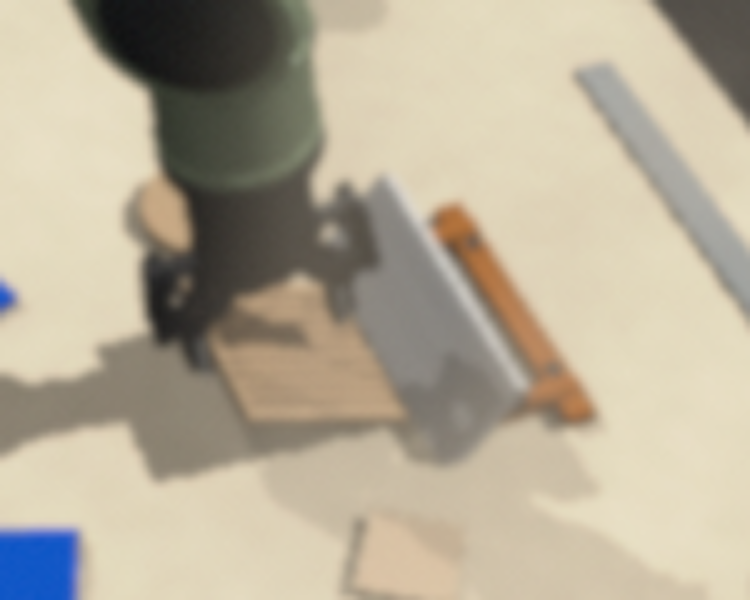

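Run:
```python
from h import *
f=grab_frame('side');T=np.array(f['T'])
for c in[(250,420),(215,340),(405,418),(385,375)]:
    px=[c[0]/5+200,c[1]/5+130]
    a=ray(f,[px],z=0)[0];o=T[:3,3]
    for y in(-.096,-.09): 
        t=(y-o[1])/(a[1]-o[1]);print(c,y,(o+t*(a-o)).round(4))
```

```text
(250, 420) -0.096 [ 0.5002 -0.096   0.0464]
(250, 420) -0.09 [ 0.5025 -0.09    0.0385]
(215, 340) -0.096 [ 0.4779 -0.096   0.1283]
(215, 340) -0.09 [ 0.4801 -0.09    0.121 ]
(405, 418) -0.096 [ 0.6051 -0.096   0.0038]
(405, 418) -0.09 [ 0.6083 -0.09   -0.0046]
(385, 375) -0.096 [ 0.5881 -0.096   0.0526]
(385, 375) -0.09 [ 0.5912 -0.09    0.0447]
```

Call:
move_arm(motion=[[[-2, 0, -4], [0, 0, 0]], [[-4, 0, -8], [0, 0, 0]], [[-5, 0, -12], [0, 0, 0]], [[-6, 0, -15], [0, 0, 0]], [[-6, 0, -15], [0, 0, 0]]])

```text
clock: 31.48
position: [0.5276, -0.0338, 0.0374]
tool_rot: [3.022, 0.002, 1.586]
force: [1.0, 0.6, 0.4]
grip_width: 0.084
```

Run:
```python
from h import *
s=observe();print(s['position'],s['tool_rot'],s['force'],s['qpos'].round(2))
f=grab_frame('wrist');save(f,'w20')
f=grab_frame('side');im=cv2.cvtColor(f['frame'],cv2.COLOR_RGB2BGR)[130:250,200:350];cv2.imwrite('pics/s20.png',cv2.resize(im,None,fx=5,fy=5,interpolation=2))
```

```text
[ 0.52762054 -0.03383206  0.03737545] [3.02197955e+00 1.82946383e-03 1.58643324e+00] [0.9619382  0.60980505 0.3678939 ] [-0.27  0.72  0.3   2.09 -0.7   0.3   0.63]
```

View pics/w20.png

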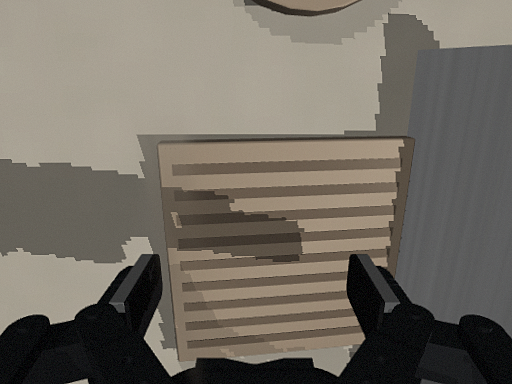

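View pics/s20.png

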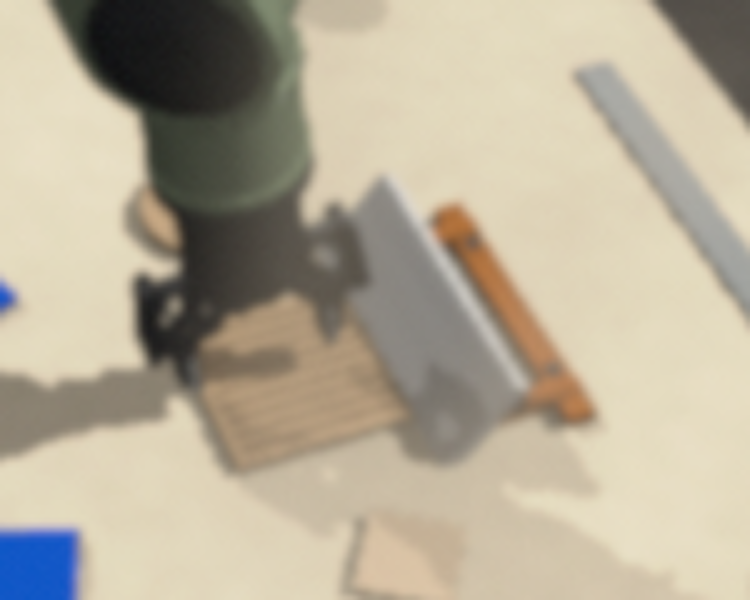

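The tile now appears to be lying flat, grooves up. The last few degrees happened as it slid off the fingertip. I lift clear and check.

Call:
move_arm(motion=[[[-3, 0, 2], [0, 0.0, 0]], [[-6, 0, 15], [0, 0, 0]], [[-10, 0, 50], [0, 0.05, 0]], [[-30, 0, 100], [0, 0.12, 0.15]], [[-60, 0, 140], [0, 0.12, 0.33]], [[-85, 0, 150], [0, 0.12, 0.5]], [[-105, 0, 150], [0, 0.12, 0.68]]])

```text
clock: 32.45
position: [0.4219, -0.0337, 0.1892]
tool_rot: [3.13, -0.038, 2.271]
force: [0.3, -0.6, -0.4]
grip_width: 0.0838
```

Run:
```python
from h import *
s=observe();print(s['position'],s['tool_rot'],s['force'],s['qpos'].round(2))
f=grab_frame('side');im=cv2.cvtColor(f['frame'],cv2.COLOR_RGB2BGR)[130:250,200:350];cv2.imwrite('pics/s21.png',cv2.resize(im,None,fx=5,fy=5,interpolation=2))
f=grab_frame('top');im=cv2.cvtColor(f['frame'],cv2.COLOR_RGB2BGR)[100:250,190:340];cv2.imwrite('pics/t21.png',cv2.resize(im,None,fx=4,fy=4,interpolation=2))
```

```text
[ 0.42194648 -0.03368265  0.18921548] [ 3.12964816 -0.03839527  2.27123208] [ 0.32114338 -0.60262592 -0.37417877] [-0.4   0.35  0.46  2.18 -0.3   0.69  0.97]
```

View pics/s21.png

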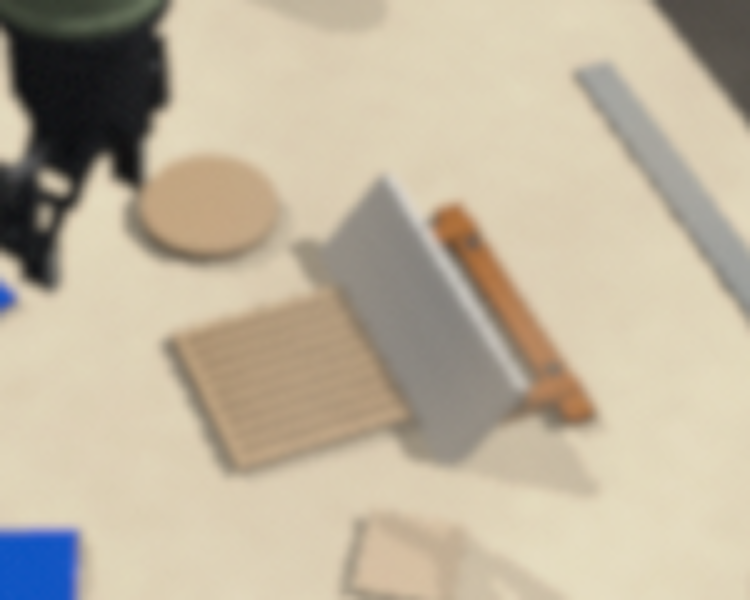

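View pics/t21.png

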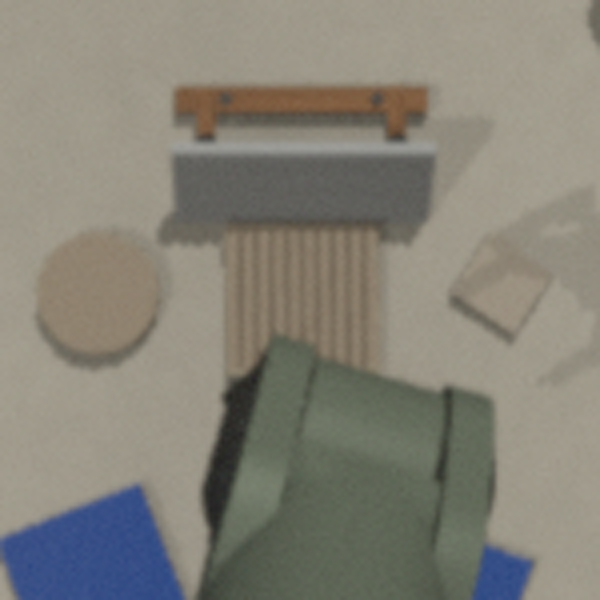

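Run:
```python
from h import *
from scipy.spatial.transform import Rotation as R
s=observe();p=s['position']
Rc=R.from_euler('xyz',s['tool_rot']);Rt=R.from_euler('xyz',[np.pi,0,3.1605])
print((Rt*Rc.inv()).as_rotvec(), 1e3*(np.array([.435,-.0345,.0235])-p))
```

```text
[-0.02723191 -0.0328548   0.89194387] [  13.84056414   -0.57785236 -165.13916191]
```

Call:
move_arm(motion=[[[3, 0, -15], [-0.005, -0.006, 0.18]], [[6, 0, -30], [-0.01, -0.012, 0.36]], [[9, 0, -45], [-0.015, -0.018, 0.54]], [[12, 0, -60], [-0.02, -0.025, 0.72]], [[13, 0, -80], [-0.027, -0.033, 0.892]], [[13, 0, -110], [-0.027, -0.033, 0.892]], [[13, 0, -140], [-0.027, -0.033, 0.892]], [[13, 0, -155], [-0.027, -0.033, 0.892]], [[13, 0, -163], [-0.027, -0.033, 0.892]], [[13, 0, -163], [-0.027, -0.033, 0.892]]], jaw=60)

```text
clock: 33.8
position: [0.4359, -0.0338, 0.0248]
tool_rot: [-3.141, 0.001, -3.127]
force: [0.0, -0.1, -0.3]
grip_width: 0.0601
```

Run:
```python
from h import *
s=observe();print(s['position'],s['tool_rot'],s['force'],s['grip_width'])
save(grab_frame('wrist'),'w22')
```

```text
[ 0.43591476 -0.03383881  0.02475933] [-3.14054646e+00  8.22153738e-04 -3.12652160e+00] [ 0.01615264 -0.06203799 -0.29309427] 0.060056424758723956
```

View pics/w22.png

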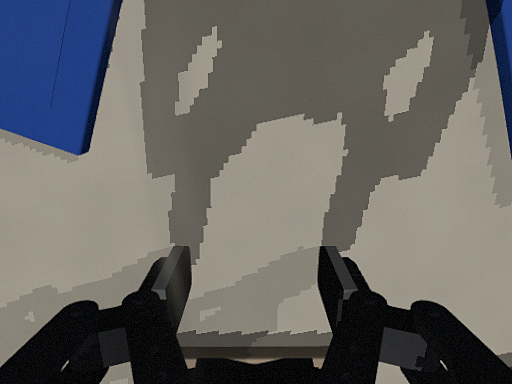

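Call:
move_arm(motion=[[[5, 0, -1.5], [0, 0, 0]], [[10, 0, -1.5], [0, 0, 0]], [[15, 0, -1.5], [0, 0, 0]], [[20, 0, -1.5], [0, 0, 0]], [[24, 0, -1.5], [0, 0, 0]], [[28, 0, -1.5], [0, 0, 0]], [[31, 0, -1.5], [0, 0, 0]], [[31, 0, -1.5], [0, 0, 0]]])

```text
clock: 34.85
position: [0.4669, -0.0338, 0.023]
tool_rot: [-3.141, 0.001, -3.126]
force: [0.4, 0.1, -0.2]
grip_width: 0.0595
```

Call:
move_arm(motion=[[[1, 0, 0], [0, 0, 0]], [[2, 0, 0], [0, 0, 0]], [[3, 0, 0], [0, 0, 0]]])

```text
clock: 35.22
position: [0.4698, -0.0338, 0.0231]
tool_rot: [-3.141, 0.001, -3.126]
force: [0.4, -0.6, 1.0]
grip_width: 0.0601
```

Call:
move_arm(motion=[[[1, 0, 0], [0, 0, 0]], [[2, 0, 0], [0, 0, 0]], [[3, 0, 0], [0, 0, 0]]])

```text
clock: 35.6
position: [0.4728, -0.0338, 0.0231]
tool_rot: [-3.141, 0.001, -3.126]
force: [0.2, 0.2, 0.2]
grip_width: 0.0598
```

Call:
move_arm(motion=[[[0.5, 0, 0], [0, 0, 0]], [[1, 0, 0], [0, 0, 0]], [[1.5, 0, 0], [0, 0, 0]], [[2, 0, 0], [0, 0, 0]]])

```text
clock: 36.1
position: [0.4748, -0.0337, 0.0231]
tool_rot: [-3.141, 0.001, -3.126]
force: [-0.4, -0.2, 0.5]
grip_width: 0.0599
```

Call:
move_arm(motion=[[[0.5, 0, 0], [0, 0, 0]], [[1, 0, 0], [0, 0, 0]]])

```text
clock: 36.35
position: [0.4758, -0.0338, 0.0231]
tool_rot: [-3.141, 0.001, -3.126]
force: [-0.2, -0.9, 0.3]
grip_width: 0.06
```

Call:
move_arm(motion=[[[0.3, 0, 0], [0, 0, 0]], [[0.6, 0, 0], [0, 0, 0]]])

```text
clock: 36.6
position: [0.4764, -0.0338, 0.0231]
tool_rot: [-3.141, 0.001, -3.126]
force: [-0.0, -0.2, -0.1]
grip_width: 0.06
```

Call:
move_arm(motion=[[[0.3, 0, 0], [0, 0, 0]], [[0.6, 0, 0], [0, 0, 0]]])

```text
clock: 36.85
position: [0.477, -0.0338, 0.0231]
tool_rot: [-3.141, 0.001, -3.126]
force: [0.3, 0.3, 0.3]
grip_width: 0.0602
```

Call:
move_arm(motion=[[[0.2, 0, 0], [0, 0, 0]], [[0.4, 0, 0], [0, 0, 0]]])

```text
clock: 37.1
position: [0.4774, -0.0338, 0.0231]
tool_rot: [-3.141, 0.001, -3.126]
force: [0.4, 0.0, -0.7]
grip_width: 0.06
```

Run:
```python
from h import *
s=observe();print(s['position'],s['force'])
save(grab_frame('wrist'),'w23')
f=grab_frame('side');im=cv2.cvtColor(f['frame'],cv2.COLOR_RGB2BGR)[160:240,210:310];cv2.imwrite('pics/s23.png',cv2.resize(im,None,fx=7,fy=7,interpolation=2))
```

```text
[ 0.47739192 -0.03377837  0.02310212] [ 0.42904963  0.03994035 -0.67467926]
```

View pics/w23.png

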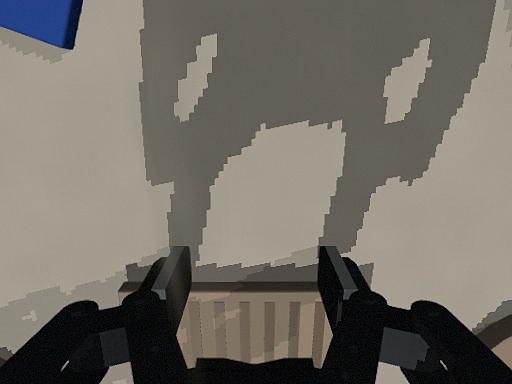

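View pics/s23.png

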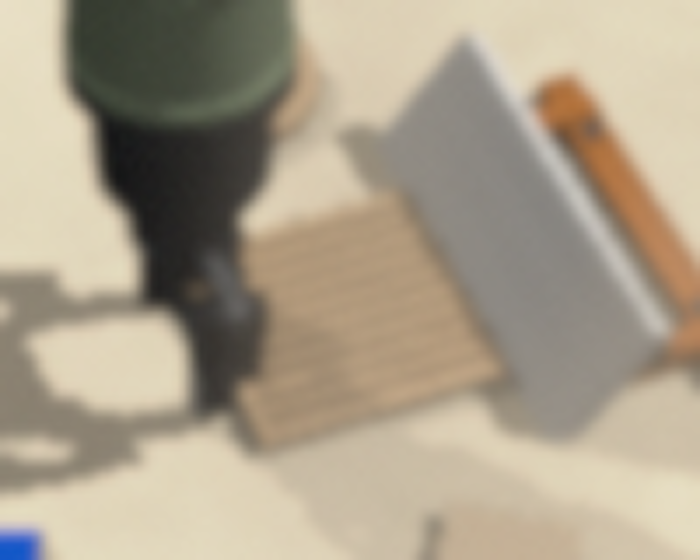

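Call:
move_arm(motion=[[[0.3, 0, 0], [0, 0, 0]], [[0.5, 0, 0], [0, 0, 0]]])

```text
clock: 37.45
position: [0.4776, -0.0338, 0.0231]
tool_rot: [-3.141, 0.0, -3.126]
force: [-1.8, 0.6, 1.2]
grip_width: 0.0601
```

Call:
move_arm(motion=[[[0.2, 0, 0], [0, 0, 0]], [[0.4, 0, 0], [0, 0, 0]]])

```text
clock: 37.7
position: [0.478, -0.0337, 0.0231]
tool_rot: [-3.141, 0.0, -3.126]
force: [-3.4, 0.1, 2.0]
grip_width: 0.06
```

Call:
move_arm(motion=[[[0.2, 0, 0], [0, 0, 0]], [[0.3, 0, 0], [0, 0, 0]]])

```text
clock: 37.95
position: [0.4782, -0.0338, 0.023]
tool_rot: [-3.141, 0.0, -3.126]
force: [-5.1, 1.0, 2.9]
grip_width: 0.06
```

Force rises steadily to 5 N at x=0.478, the snug position predicted from the earlier home touch. I back off and verify.

Call:
move_arm(motion=[[[-0.5, 0, 0], [0, 0, 0]], [[-2, 0, 0], [0, 0, 0]], [[-10, 0, 0], [0, 0, 0]], [[-30, 0, 0], [0, 0, 0]], [[-50, 30, 50], [0, 0, 0]], [[-50, 90, 110], [0, 0, 0]], [[-50, 150, 150], [0, 0, 0]], [[-50, 210, 170], [0, 0, 0]], [[-70, 270, 170], [0, 0, 0]], [[-100, 330, 170], [0, 0, 0]], [[-130, 390, 170], [0, 0, 0]], [[-130, 390, 170], [0, 0, 0]]])

```text
clock: 39.45
position: [0.3466, 0.3587, 0.1931]
tool_rot: [3.142, 0.001, -3.123]
force: [-0.2, -0.6, -0.2]
grip_width: 0.0602
```

Run:
```python
from h import *
s=observe();print(s['position'],s['force'],s['qd'].round(2))
f=grab_frame('top')
for d in outline_of('tile_mid','top'):
    c=max(cv2.findContours(d['pixels'].astype(np.uint8),0,1)[0],key=cv2.contourArea)
    P=ray(f,cv2.boxPoints(cv2.minAreaRect(c)),z=0.005);e=np.diff(P,axis=0);print(d['score'],d['pixel'],P.mean(0).round(4),np.arctan2(e[:,1],e[:,0]).round(3))
for l in('disc','test_tile','rib','jar','bowl','brush'):
    for d in outline_of(l,'top')[:1]: print(l,d['pixel'])
im=cv2.cvtColor(f['frame'],cv2.COLOR_RGB2BGR)[100:250,190:340];cv2.imwrite('pics/t24.png',cv2.resize(im,None,fx=4,fy=4,interpolation=2))
f=grab_frame('side');im=cv2.cvtColor(f['frame'],cv2.COLOR_RGB2BGR)[160:240,210:310];cv2.imwrite('pics/s24.png',cv2.resize(im,None,fx=7,fy=7,interpolation=2))
```

```text
[0.34657382 0.35865834 0.19305557] [-0.20702318 -0.61738454 -0.1896406 ] [-0.47  0.12 -0.02 -0.23  0.    0.11 -0.54]
0.84 [214.0, 242.9] [0.3234 0.1206 0.005 ] [-1.184 -2.752  1.956]
0.78 [300.3, 250.6] [ 0.3068 -0.1445  0.005 ] [-0.333 -1.901  2.804]
0.71 [265.2, 176.7] [ 0.5456 -0.036   0.005 ] [-1.555 -3.132  1.585]
disc [216.6, 175.3]
test_tile [317.0, 168.0]
rib [111.0, 203.7]
jar [123.8, 135.4]
bowl [393.7, 134.2]
brush [377.1, 213.7]
```

View pics/t24.png

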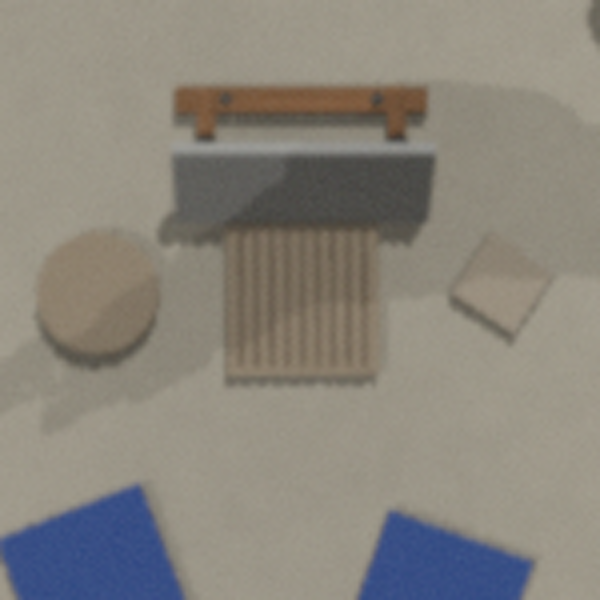

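View pics/s24.png

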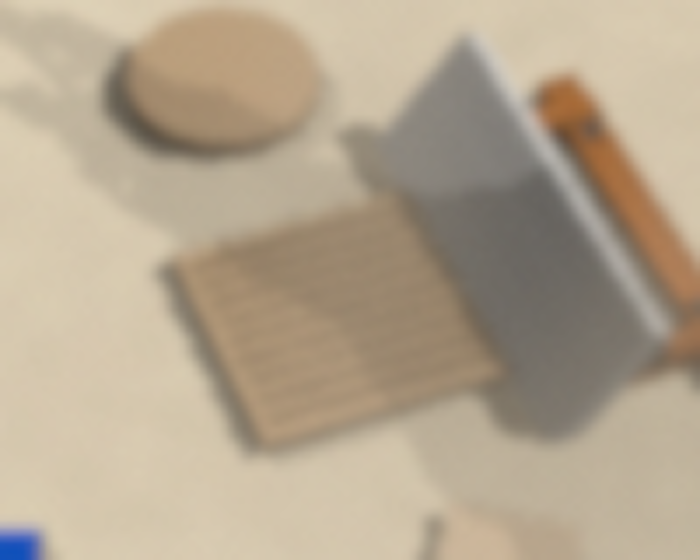

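The tile lies flat with its grooves up, edge against the foot line, yaw ~0.012 rad against the plate's ~0.016. The bystanders are unmoved. I let the arm settle and hand in.

Call:
move_arm(motion=[[[0, 0, 0], [0, 0, 0]], [[0, 0, 0], [0, 0, 0]], [[0, 0, 0], [0, 0, 0]]])

```text
clock: 40.28
position: [0.3486, 0.3561, 0.1931]
tool_rot: [-3.141, 0.001, -3.126]
force: [0.1, 0.8, -0.4]
grip_width: 0.06
```

```bash
python3 -c "
from h import *
print(job_done(),observe()['clock'])"
```

```text
the job is handed in; nothing more can be done
the job is handed in; nothing more can be done
```

The tile is turned over, grooved back up and snug against the foot of the backstop. I handed the job in after about 40 s of the 72 s.

- **Turning it:** I squared the tile and pushed it up the plate until it was home. It leaned there by itself for about 4 s. I then drew its top edge over between the open fingers and lowered it on the front finger.
- **Seating it:** I nudged it against the foot until the push reached 5.1 N, at the position the earlier touch predicted. The highest tile force I read was about 7 N. Force was only read at the end of each move, so short peaks would not show.
- **Last checks:** The pictures show the tile flat and square, with yaw about 0.012 rad against roughly 0.016 for the plate. The camera put its centre at x = 0.5456 m, while touch implies about 0.548 m. That is roughly the 2 mm calibration error, and I trusted the touch.
- **Other things on the table:** All stayed in place, within detector noise. The bowl's detected centre was the furthest off, by 6 pixels. I never went near it.

One uncertainty: the tile slid off the fingertip before I expected, somewhere below 25° (about 20° by my estimate), and fell the rest of the way. By my estimate it turned at under 10 rad/s, but possibly as fast as 9 rad/s. I could not measure it.

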